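Put the screw jars away in the covered crate

TASK

Clear the turntable: put every yellow-capped jar away upright in an empty cell of the blue-covered crate, one jar to a cell, standing on the cell's floor, and put the empty glue bottle in the grey waste tub. Some cells are already taken under their covers, so before bringing any jar to the crate find an empty cell by pressing covers well down with the empty gripper, and never press a jar hard against the crate's covers or rim. Leave the hammer, tape measure and pot where they are.

Things in the scene. Friction and masses are not known exactly. Their poses are not given: they have to be found in the camera images.
- crate: Fixed wooden crate 190 (x) x 280 (y) x 93 mm high; origin: centre of underside. 2 x 3 cells 80 mm square, 90 mm pitch, 85 mm deep, each under a blue cover. Two or three cells hide a tin (56 mm wide, 78 tall, about mid-cell): pressed at its middle, that cover gives only some 4 mm, then stops hard. An empty cell's cover swings down under about 1 N.
- cell1 (a point): Centre of the inner floor of cell 1; axes as the crate's; the closed cover's top face is 85 mm above this point. Row at the crate's -x side, +y end.
- cell2 (a point): Centre of the inner floor of cell 2; axes as the crate's; the closed cover's top face is 85 mm above this point. Row at the crate's -x side, middle.
- cell3 (a point): Centre of the inner floor of cell 3; axes as the crate's; the closed cover's top face is 85 mm above this point. Row at the crate's -x side, -y end.
- cell4 (a point): Centre of the inner floor of cell 4; axes as the crate's; the closed cover's top face is 85 mm above this point. Row at the crate's +x side, +y end.
- cell5 (a point): Centre of the inner floor of cell 5; axes as the crate's; the closed cover's top face is 85 mm above this point. Row at the crate's +x side, middle.
- cell6 (a point): Centre of the inner floor of cell 6; axes as the crate's; the closed cover's top face is 85 mm above this point. Row at the crate's +x side, -y end.
- cover1 (a joint): Angle of the blue cover of cell 1 (76 x 76 x 3 mm plate, flush with the crate's top, hinged along the cell's +x wall): 0 closed, grows to 1.5 rad as it swings down into the cell; a light spring closes it again. A jar set down through it pushes it aside and it stays leaning on the jar.
- cover2 (a joint): Angle of the blue cover of cell 2 (76 x 76 x 3 mm plate, flush with the crate's top, hinged along the cell's +x wall): 0 closed, grows to 1.5 rad as it swings down into the cell; a light spring closes it again. A jar set down through it pushes it aside and it stays leaning on the jar.
- cover3 (a joint): Angle of the blue cover of cell 3 (76 x 76 x 3 mm plate, flush with the crate's top, hinged along the cell's +x wall): 0 closed, grows to 1.5 rad as it swings down into the cell; a light spring closes it again. A jar set down through it pushes it aside and it stays leaning on the jar.
- cover4 (a joint): Angle of the blue cover of cell 4 (76 x 76 x 3 mm plate, flush with the crate's top, hinged along the cell's +x wall): 0 closed, grows to 1.5 rad as it swings down into the cell; a light spring closes it again. A jar set down through it pushes it aside and it stays leaning on the jar.
- cover5 (a joint): Angle of the blue cover of cell 5 (76 x 76 x 3 mm plate, flush with the crate's top, hinged along the cell's +x wall): 0 closed, grows to 1.5 rad as it swings down into the cell; a light spring closes it again. A jar set down through it pushes it aside and it stays leaning on the jar.
- cover6 (a joint): Angle of the blue cover of cell 6 (76 x 76 x 3 mm plate, flush with the crate's top, hinged along the cell's +x wall): 0 closed, grows to 1.5 rad as it swings down into the cell; a light spring closes it again. A jar set down through it pushes it aside and it stays leaning on the jar.
- turntable: Round plywood turntable, 300 mm across, its top 35 mm above the bench; origin on its axis, at bench level, fixed. The disc spins freely on its bearing, so whatever stands on it swings round when pushed and comes to rest again in a few seconds.
- jar1: Screw-top storage jar with a yellow cap, straight-sided, 56 mm across, 120 mm tall, 0.2 to 0.4 kg, standing on the turntable at the start; origin at the centre of its underside, z up its axis. Absent in some starts (None). In a cell it stands 35 mm proud of the crate's top.
- jar2: Screw-top storage jar with a yellow cap, straight-sided, 56 mm across, 120 mm tall, 0.2 to 0.4 kg, standing on the turntable at the start; origin at the centre of its underside, z up its axis. Absent in some starts (None). In a cell it stands 35 mm proud of the crate's top.
- jar3: Screw-top storage jar with a yellow cap, straight-sided, 56 mm across, 120 mm tall, 0.2 to 0.4 kg, standing on the turntable at the start; origin at the centre of its underside, z up its axis. Absent in some starts (None). In a cell it stands 35 mm proud of the crate's top.
- glue: Empty glue bottle lying flat on the turntable: green and white flat-sided body 95 long x 46 wide x 32 mm high with a red nozzle 22 mm across, 125 mm long in all. Origin at the middle of its underside (on the side it lies on at the start); x along its length to the nozzle, the 95 mm body reaching from x = -60 to +35 mm; y across its width, z up.
- tub: Loose grey open waste tub, 180 (x) x 120 (y) x 40 mm high, walls and floor 5 mm; origin at the centre of its underside.
- hammer: Bystander: hammer, 280 mm long, lying beyond the crate; origin under its middle.
- tape: Bystander: yellow tape measure, 70 x 40 x 65 mm; origin at the centre of its underside.
- pot: Bystander: white pot with a blue cap, 90 mm across, 110 mm tall; origin at the centre of its underside.

How it is judged (in metres and radians):
On the way:
1. before any jar is brought to the crate (all jars over 25 cm from its centre), the fingers press the cover of an empty cell down by at least 0.4 rad (contact force between the fingers and crate above 0.2 N and value of joint any of cover1, cover2, cover3, cover4, cover5, cover6 above 0.4 rad and horizontal distance between each of jar1, jar2, jar3 and crate above 0.25 m), for 0.05 s.
At the end, for the whole second after the job is handed in: Every jar present stands at rest in a cell: underside within 24 mm of the centre of a cell floor, tilt under 0.2 rad. The glue bottle rests in the tub: origin within 85 mm (tub x) and 55 mm (tub y) of its centre, at most 45 mm above its underside; the tub level within 0.15 rad ((distance between jar1 and cell1 below 0.024 m or distance between jar1 and cell2 below 0.024 m or distance between jar1 and cell3 below 0.024 m or distance between jar1 and cell4 below 0.024 m or distance between jar1 and cell5 below 0.024 m or distance between jar1 and cell6 below 0.024 m) and angle between each of jar1, jar2, jar3's own z axis and vertical below 0.2 rad and linear speed of each of jar1, jar2, jar3, glue below 0.03 m/s and (distance between jar2 and cell1 below 0.024 m or distance between jar2 and cell2 below 0.024 m or distance between jar2 and cell3 below 0.024 m or distance between jar2 and cell4 below 0.024 m or distance between jar2 and cell5 below 0.024 m or distance between jar2 and cell6 below 0.024 m) and (distance between jar3 and cell1 below 0.024 m or distance between jar3 and cell2 below 0.024 m or distance between jar3 and cell3 below 0.024 m or distance between jar3 and cell4 below 0.024 m or distance between jar3 and cell5 below 0.024 m or distance between jar3 and cell6 below 0.024 m) and x of glue in the frame of tub between -0.085 and 0.085 m and y of glue in the frame of tub between -0.055 and 0.055 m and z of glue in the frame of tub between 0 and 0.045 m and angle between tub's own z axis and vertical below 0.15 rad); the robot touches nothing.
It fails at once if a jar is pressed hard (over 15 N) on the crate's covers or rim, its underside still at their level ((contact force between jar1 and crate above 15 N and z of jar1 in the frame of crate above 0.08 m) or (contact force between jar2 and crate above 15 N and z of jar2 in the frame of crate above 0.08 m) or (contact force between jar3 and crate above 15 N and z of jar3 in the frame of crate above 0.08 m)).
It fails at once if the hammer, tape measure or pot is pushed more than 4 cm from its place (distance of any of hammer, tape, pot from where it was at the start of the episode above 0.04 m).
Of tin1, tin2, tin3, tin4, tin5, tin6 only 2 to 3 are there at a start; the rules pass over those that are not, and their reading is None.
Of jar1, jar2, jar3 only 2 to 3 are there at a start; the rules pass over those that are not, and their reading is None.
At some moment in a run one of glue, tub may be knocked a few centimetres aside while the robot is not near it.
It also fails if it takes over 210 s, if anything falls off the work surface, if the arm or the gripper's body presses on something with over 40 N, if the wrist force passes 120 N, or if a joint passes its speed limit or range.

ROBOT

A 6-joint arm with a two-finger parallel gripper is mounted at the origin on the work surface. World frame = base frame: x ahead of the robot, y to its left, z up, the work surface at z = 0. Lengths are in mm, angles in rad, forces in N, time in s.
With the tool pointing down it reaches from about 350 to 775 mm from the base axis. Payload 7.3 kg.
Tool frame: the origin (TCP) lies midway between the tips of the shut fingers; the grasp point (between the pads) lies 19 mm behind it; x points along the fingers, y is the direction in which the jaws open and shut, and the axes are right-handed (so a half turn about x gives the same grasp; the last joint's range is limited). The gripper opens to 92 mm and grips with 3 to 60 N. Pads are 19 mm wide; open, the fingers measure 130 mm over their backs; the gripper's body (75 mm by 190 mm) begins 47 mm behind the grasp point.
Start: joints at [1.023, 0.342, 1.524, -0, 1.275, -0.146], TCP at [205.302, 483.214, 226.741] pointing down, gripper open.
Joint ranges: [-2.53, 2.53], [-0.77, 2.02], [0.04, 2.7], [-1, 4.14], [0.28, 2.66], [-3.11, 3.11]. Speed limits (rad/s): [2.57, 2.57, 3.14, 3.14, 3.14, 3.14].

INTERFACE

Orientations are given as [roll, pitch, yaw] about the fixed x, y, z axes, in that order (R = Rz(yaw) Ry(pitch) Rx(roll)).
In Python, from plant import bot gives the robot as it stands. The module is installed in compiled form; this text tells all that it offers.
- The arm moves only by the shell command python3 -m handwheel 'ROWS' [OPENING]. ROWS is JSON, a list that holds one entry, the list of rows, each a list of 4 numbers: the shift along the tool's x, y, z in cm, then the turn about the tool's x in rad. A call has 1 to 8 rows; each row shifts and turns the commanded pose from where the row before left it, along the tool's axes as they then stand; what a row does not reach is not made up. A row lasts 1/12 s, in which the tool goes at most 41.7 mm and 7.16 degrees, less where a joint would pass 70% of its speed; a pose out of reach is approached as far as the arm can. A call is refused whole if a number of a shift passes 4.17 or a number of a turn 0.125, either way. A call with a gripper value outside its range is refused whole. OPENING is the opening, from 0 (shut) to 1 (fully open), set as the call begins (- or left out, the last holds). The fingers move at their own pace and stop on an object; the grip force is fixed at half the most. Time passes only in rows, so rows that do not move let the fingers close. It gives the time, the measured TCP pose, the force and the opening at its end, in the units of the state.
- bot.get_obs(): the state, without advancing time (a new reading comes with each control period).
- bot.capture(name): name is "scene" or "top" or "wrist"; returns (picture, depth): 384x512x3 uint8, red, green, blue; 384x512 float32, mm along the optical axis (not along the pixel's ray), 0 where there is no reading.
- bot.camera_model(name): a dict with "fx", "fy", "cx", "cy" (pixels), "dist_coeffs" ([k1, k2, p1, p2, k3] as OpenCV has them; the pictures are not rectified), "position" and "rotation" of the camera in the world. Camera axes: x right, y down, z forward; pixel columns grow to the right and rows downward; lengths in mm; the calibration is good to about 2 mm. A picture is of the moment at which its call begins: read the wrist's pose just before it. camera_model takes no time and is no camera call; for the wrist camera it gives the pose at the moment of the call.
- bot.close_job(): hands the job in, once; it reports no verdict.
Trained networks look in the newest picture that a camera, given by its name, has taken for a name from the list of things; names that differ only in an ending like _2 or _b are one class to them, and where a whole thing is asked for, a point or a joint stands for the part that bears it (a point fixed in the world has none). Each returns a list of dicts, best first, with "conf" (0 to 1); they miss things now and then, are a little off and sometimes report something else, mostly with a low value. They report only what shows in the picture. A call takes as long as a camera call.
- bot.find_in(camera, label): "bbox" ([left, top, width, height] in pixels, round what is visible of it).
- bot.spot_point(camera, label): "point" ([column, row] in pixels: a listed point, or the origin of a listed thing).
The state is a dict: "time": time; "joint_positions": joint angles; "dq": joint speeds; "tau": joint torques, N m; "tool_pos": TCP position; "tcp_rot": TCP orientation; "contact_force": force on the tool from outside, world axes, zero at the start; "moment": the same for the moment, N m; "grip_width": finger opening in mm.
Only numpy, scipy, OpenCV 4.12 (cv2) and the standard library are available. Lean on these libraries where they do the work, as an engineer would, in place of code of your own. Each camera call takes 0.05 s, during which the arm holds its last target.

## Working session

There is one attempt and no reset: what is moved stays moved. The work goes in short steps, Python scripts to look and compute and a shell command to move; the robot and the scene stay as the last step left them, time stands still between calls to the robot, and variables do not carry over. Pictures are saved under pics/ and viewed, and the job is handed in when it is done.

```bash
mkdir -p pics; cat > h.py <<'E'
import numpy as np, cv2
from plant import bot
from scipy.spatial.transform import Rotation as Ro
def cap(name,fn=None):
    m=bot.camera_model(name); im,d=bot.capture(name)
    if fn: cv2.imwrite('pics/'+fn,im[:,:,::-1])
    return im,d,m
def mats(m): 
    K=np.array([[m['fx'],0,m['cx']],[0,m['fy'],m['cy']],[0,0,1.]]); return K,np.array(m['dist_coeffs'],float)
def rot(m):
    r=np.array(m['rotation'],float)
    return r if r.shape==(3,3) else Ro.from_euler('xyz',r).as_matrix()
def ray(m,uv):
    K,D=mats(m); p=cv2.undistortPoints(np.array(uv,float).reshape(-1,1,2),K,D).reshape(-1,2)
    return np.c_[p,np.ones(len(p))]@rot(m).T
def onz(m,uv,z):
    r=ray(m,uv); o=np.array(m['position'],float); return o+r*((z-o[2])/r[:,2])[:,None]
def cloud(m,d,step=1):
    v,u=np.mgrid[0:d.shape[0]:step,0:d.shape[1]:step]; u=u.ravel();v=v.ravel();z=d[v,u]
    k=z>0; r=ray(m,np.c_[u[k],v[k]]); return np.array(m['position'])+r*z[k][:,None],u[k],v[k]
def proj(m,P):
    K,D=mats(m);R=rot(m);t=-R.T@np.array(m['position'],float)
    return cv2.projectPoints(np.array(P,float).reshape(-1,3),cv2.Rodrigues(R.T)[0],t,K,D)[0].reshape(-1,2)
E
python3 - <<'E'
from h import *
for n in('top','scene'):
    im,d,m=cap(n,n+'0.png'); print(n,m['position'],m['rotation'])
    for l in ['crate','cell1','cell6','turntable','jar1','glue','tub','pot','tape','hammer']:
        f=bot.find_in(n,l)[:4]; s=bot.spot_point(n,l)[:4]
        print(l,[(np.round(x['bbox']).tolist(),round(x['conf'],2)) for x in f],[(np.round(x['point']).tolist(),round(x['conf'],2)) for x in s])
print(bot.get_obs())
E
```

```text
top [ 386.55494696  -16.99653937 1513.77836623] [-2.98729868  0.01208542 -1.54190091]
crate [([296.0, 198.0, 102.0, 66.0], 0.63)] [([343.0, 231.0], 0.95)]
cell1 [([293.0, 199.0, 105.0, 68.0], 0.78)] [([315.0, 250.0], 0.83), ([343.0, 245.0], 0.81), ([314.0, 216.0], 0.7), ([369.0, 248.0], 0.68)]
cell6 [([293.0, 199.0, 105.0, 68.0], 0.78)] [([315.0, 250.0], 0.83), ([343.0, 245.0], 0.81), ([314.0, 216.0], 0.7), ([369.0, 248.0], 0.68)]
turntable [([117.0, 174.0, 95.0, 96.0], 0.69), ([303.0, 233.0, 24.0, 26.0], 0.5)] [([166.0, 221.0], 0.61)]
jar1 [([168.0, 194.0, 26.0, 25.0], 0.69), ([168.0, 232.0, 27.0, 19.0], 0.58), ([133.0, 240.0, 25.0, 16.0], 0.55)] [([181.0, 244.0], 0.75), ([150.0, 252.0], 0.65), ([183.0, 208.0], 0.64)]
glue [([132.0, 187.0, 33.0, 35.0], 0.59)] [([149.0, 203.0], 0.88), ([370.0, 245.0], 0.71)]
tub [([236.0, 156.0, 41.0, 62.0], 0.97), ([168.0, 197.0, 24.0, 21.0], 0.17)] [([258.0, 189.0], 0.79)]
pot [([184.0, 122.0, 29.0, 33.0], 0.8)] [([203.0, 144.0], 0.68), ([343.0, 235.0], 0.26)]
tape [([250.0, 120.0, 17.0, 28.0], 0.56)] [([260.0, 138.0], 0.87)]
hammer [([303.0, 114.0
[... 1209 characters left out ...]
0.0, 28.0, 35.0], 0.26)] [([229.0, 276.0], 0.88)]
{'time': 2.1, 'joint_positions': array([ 1.02302598e+00,  3.42002069e-01,  1.52409213e+00,  6.72674103e-06,
        1.27542447e+00, -1.46045870e-01]), 'dq': array([ 0.0013593 ,  0.000677  ,  0.00075743, -0.00096455,  0.00202801,
       -0.00016455]), 'tau': array([-2.30282367e-04, -4.31127942e+01, -2.44472247e+01,  7.17566139e-02,
        4.84688196e-02,  3.96638097e-05]), 'tool_pos': array([205.28600018, 483.21698103, 226.74218282]), 'tcp_rot': array([1.51152363, 1.57072207, 1.1097972 ]), 'contact_force': array([-0.44994097,  0.76706482,  0.10240857]), 'moment': array([-0.05525997, -0.0298551 ,  0.04232812]), 'grip_width': 91.52849138212055}
```

```bash
python3 - <<'E'
import cv2
a=cv2.imread('pics/top0.png')[100:290,110:420]; cv2.imwrite('pics/top0c.png',cv2.resize(a,None,fx=2.5,fy=2.5,interpolation=cv2.INTER_CUBIC))
E
python3 - <<'E'
from h import *
im,d,m=cap('top')
P,u,v=cloud(m,d)
np.savez('c0.npz',P=P,u=u,v=v,im=im)
# crate
k=(P[:,2]>80)&(P[:,2]<105)&(u>285)&(u<405)&(v>190)&(v<275)
q=P[k]; print('crate z',np.median(q[:,2]),k.sum()); r=cv2.minAreaRect(q[:,:2].astype(np.float32)); print(r, np.percentile(q,[1,50,99],axis=0))
# turntable surface
k=(P[:,2]>25)&(P[:,2]<43)&(u>110)&(u<220)&(v>165)&(v<280); q=P[k]; print('tt',cv2.minEnclosingCircle(q[:,:2].astype(np.float32)),np.median(q[:,2]))
k=(P[:,2]>140)&(P[:,2]<170)&(u>110)&(u<220)&(v>165)&(v<280); q=P[k]
lab,n=None,0
from scipy.cluster.hierarchy import fcluster,linkage
L=fcluster(linkage(q,'single'),12,'distance')
for i in set(L):
    if (L==i).sum()>10: print('jar',q[L==i].mean(0),(L==i).sum(),cv2.minEnclosingCircle(q[L==i][:,:2].astype(np.float32)))
print('glue',onz(m,[149,203],35+16), onz(m,[149,203],35)); print('tub',onz(m,[258,189],0),'pot',onz(m,[203,144],0),'tape',onz(m,[260,138],0))
k=(P[:,2]>20)&(P[:,2]<60)&(u>225)&(u<285)&(v>150)&(v<225); print('tub rim',cv2.minAreaRect(P[k][:,:2].astype(np.float32)))
k=(P[:,2]>52)&(P[:,2]<80)&(u>125)&(u<170)&(v>180)&(v<228); print('glue',k.sum(),cv2.minAreaRect(P[k][:,:2].astype(np.float32)),np.median(P[k],axis=0))
E
```

```text
crate z 93.29136718635823 5941
((490.9649353027344, -271.48175048828125), (193.1130828857422, 283.4100646972656), 4.302329063415527) [[ 394.7219213  -410.79559832   85.29028551]
 [ 490.09628763 -272.61375343   93.29136719]
 [ 588.01658617 -130.9089352   100.57601266]]
tt ((500.3252868652344, 277.3621520996094), 151.40272521972656) 35.44832174436101
jar [547.68638195 215.39052    155.03788329] 299 ((547.9373779296875, 216.6361541748047), 28.255624771118164)
jar [419.11009864 315.1095129  155.38359462] 325 ((418.912841796875, 316.7879638671875), 28.960281372070312)
jar [438.07048335 209.93459363 155.16833981] 312 ((438.6344299316406, 210.4479522705078), 27.93697738647461)
glue [[557.59256301 328.83511744  51.        ]] [[559.46338768 332.61785489  35.        ]]
tub [[618.13866957  -5.58059199   0.        ]] pot [[761.24597664 177.22952809   0.        ]] tape [[786.0975697  -7.460293    0.       ]]
tub rim ((618.4779052734375, 6.3406829833984375), (181.5906219482422, 120.25755310058594), 5.389681816101074)
glue 541 ((554.4193115234375, 337.51483154296875), (125.26493835449219, 46.67412185668945), 47.44249725341797) [547.04911966 330.2533419   66.98812998]
```

View pics/top0c.png

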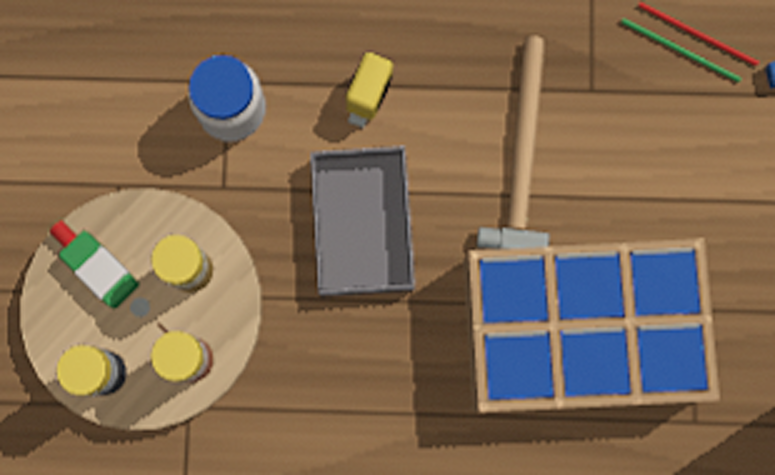

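```bash
cat >> h.py <<'E'
def T():
    o=bot.get_obs(); return np.array(o['tool_pos']),Ro.from_euler('xyz',o['tcp_rot']).as_matrix(),o
def yaw():
    p,R,o=T(); return np.arctan2(R[1,1],R[0,1])
def go(target,jaw=None):
    """print deltas cm in tool axes after turning to the jaw yaw (mod pi)"""
    p,R,o=T(); y0=np.arctan2(R[1,1],R[0,1]); t=0
    if jaw is not None:
        dy=(jaw-y0+np.pi/2)%np.pi-np.pi/2
        t=-dy   # tool x points down
        R=R@Ro.from_rotvec([t,0,0]).as_matrix()
    d=R.T@(np.array(target,float)-p)/10
    print('at',p.round(1),'jaw yaw %.3f'%y0,'| TURN tool %.3f (%d rows .12)'%(t,np.ceil(abs(t)/.12)),'then d cm',d.round(2),'len %.1f'%np.linalg.norm(d),'F',np.round(o['contact_force'],1),'w %.1f'%o['grip_width'],'t %.1f'%o['time'],'q',np.round(o['joint_positions'],2))
E
python3 -c "
from h import *
p,R,o=T();print(R.round(3))
m=bot.camera_model('wrist');print(m['position'],rot(m).round(2),m['fx'])
go([450,60,227]);go([450,60,227],0.075+np.pi/2);go([491,-271,227],0.075+np.pi/2)"
```

```text
[[ 0.     0.391  0.92 ]
 [ 0.     0.92  -0.391]
 [-1.     0.     0.   ]]
[136.37234658 512.88499986 385.14461198] [[ 0.39  0.88  0.26]
 [ 0.92 -0.37 -0.11]
 [-0.    0.28 -0.96]] 338.93844000718065
at [205.3 483.2 226.7] jaw yaw 1.169 | TURN tool 0.000 (0 rows .12) then d cm [-3.000e-02 -2.938e+01  3.907e+01] len 48.9 F [ 0.3 -0.7 -1.2] w 91.9 t 2.1 q [ 1.02  0.34  1.52  0.    1.28 -0.15]
at [205.3 483.2 226.7] jaw yaw 1.169 | TURN tool -0.477 (4 rows .12) then d cm [-3.000e-02 -4.404e+01  2.123e+01] len 48.9 F [ 0.3 -0.7 -1.2] w 91.9 t 2.1 q [ 1.02  0.34  1.52  0.    1.28 -0.15]
at [205.3 483.2 226.7] jaw yaw 1.169 | TURN tool -0.477 (4 rows .12) then d cm [-3.000e-02 -7.735e+01  2.284e+01] len 80.7 F [ 0.3 -0.7 -1.2] w 91.9 t 2.1 q [ 1.02  0.34  1.52  0.    1.28 -0.15]
```

```bash
python3 -m handwheel '[[[0,0,0,-0.119],[0,0,0,-0.119],[0,0,0,-0.119],[0,0,0,-0.12],[0,-2.75,1.33,0],[0,-2.75,1.33,0],[0,-2.75,1.33,0],[0,-2.75,1.33,0]]]' 0
python3 -m handwheel '[[[0,-2.75,1.33,0],[0,-2.75,1.33,0],[0,-2.75,1.33,0],[0,-2.75,1.33,0],[0,-2.75,1.33,0],[0,-2.75,1.33,0],[0,-2.75,1.33,0],[0,-2.75,1.33,0]]]'
python3 -m handwheel '[[[0,-2.75,1.33,0],[0,-2.75,1.33,0],[0,-2.75,1.33,0],[0,-2.75,1.33,0],[0,-3.3,0,0],[0,-3.3,0,0],[0,-3.3,0,0],[0,-3.3,0,0]]]'
python3 -c "
from h import *
go([491,-271,227],0.075+np.pi/2);go([491,-271,300],0.075+np.pi/2)"
```

```text
time: 2.82
tool_pos: [266.9, 376.4, 226.7]
tcp_rot: [0.453, 1.571, 0.53]
contact_force: [-0.5, 0.9, 0.5]
grip_width: 43.2
time: 3.48
tool_pos: [389.8, 164.8, 227.0]
tcp_rot: [0.34, 1.57, 0.415]
contact_force: [-0.5, 0.9, 0.2]
grip_width: 0.3
time: 4.15
tool_pos: [460.4, -72.8, 226.8]
tcp_rot: [0.024, 1.57, 0.099]
contact_force: [1.0, 0.6, 0.5]
grip_width: 0.4
at [460.4 -72.8 226.8] jaw yaw 1.646 | TURN tool 0.000 (1 rows .12) then d cm [ -0.02 -19.99   1.57] len 20.1 F [1.  0.6 0.5] w 0.4 t 4.2 q [-0.32  0.23  1.68  0.    1.23 -1.97]
at [460.4 -72.8 226.8] jaw yaw 1.646 | TURN tool 0.000 (1 rows .12) then d cm [ -7.32 -19.99   1.57] len 21.3 F [1.  0.6 0.5] w 0.4 t 4.2 q [-0.32  0.23  1.68  0.    1.23 -1.97]
```

```bash
python3 -m handwheel '[[[-1.3,-2.5,0.2,0],[-1.3,-2.5,0.2,0],[-1.3,-2.5,0.2,0],[-1.3,-2.5,0.2,0],[-1.3,-2.5,0.2,0],[-1.3,-2.5,0.2,0],[-1.3,-2.5,0.2,0],[-1.3,-2.5,0.2,0]]]'
python3 -m handwheel '[[[0,0,0,0],[0,0,0,0]]]'
python3 - <<'E'
from h import *
im,d,m=cap('wrist','w1.png')
P,u,v=cloud(m,d)
k=(P[:,2]>75)&(P[:,2]<105)&(abs(P[:,0]-491)<130)&(abs(P[:,1]+271)<170)
q=P[k]; print(k.sum(),np.percentile(q,[1,50,99],axis=0)); print(cv2.minAreaRect(q[:,:2].astype(np.float32)))
hsv=cv2.cvtColor(im,cv2.COLOR_RGB2HSV); b=cv2.inRange(hsv,(100,100,50),(130,255,255))
n,L,st,ce=cv2.connectedComponentsWithStats(b)
for i in range(1,n):
    if st[i,4]>800:
        c=max(cv2.findContours((L==i).astype(np.uint8),0,1)[0],key=cv2.contourArea)
        w=onz(m,c.reshape(-1,2),93)[:,:2]; r=cv2.minAreaRect(w.astype(np.float32)); print(st[i].tolist(),r)
go([491,-271,227])
E
```

```text
time: 4.82
tool_pos: [491.4, -270.6, 331.4]
tcp_rot: [0.314, 1.571, 0.389]
contact_force: [1.0, -0.1, 0.0]
grip_width: 0.2
time: 4.98
tool_pos: [491.4, -270.4, 330.6]
tcp_rot: [0.081, 1.57, 0.155]
contact_force: [0.8, 0.2, 0.0]
grip_width: 0.5
35796 [[ 392.96302459 -409.34410552   86.13829846]
 [ 481.98282529 -271.59854803   93.37404407]
 [ 586.53029632 -133.09909146   95.38934656]]
((491.08331298828125, -271.23760986328125), (190.95742797851562, 281.8126525878906), 4.516007423400879)
[220, 81, 67, 66, 4169] ((445.7799377441406, -274.5759582519531), (73.68199157714844, 75.8034896850586), 4.398486614227295)
[298, 81, 68, 66, 4108] ((438.70391845703125, -184.8886260986328), (74.00653076171875, 75.4862289428711), 4.513210296630859)
[141, 82, 69, 66, 4141] ((453.2445983886719, -364.2823181152344), (74.12095642089844, 76.00391387939453), 4.094283580780029)
[296, 159, 65, 59, 3475] ((528.0778198242188, -177.72988891601562), (74.03153991699219, 75.37592315673828), 4.137821674346924)
[148, 160, 65, 59, 3441] ((542.5774536132812, -357.08782958984375), (73.23944854736328, 76.58235931396484), 3.376582622528076)
[222, 160, 64, 59, 3542] ((535.8749389648438, -267.46429443359375), (73.97048950195312, 75.69786834716797), 4.572984218597412)
[0, 177, 60, 28, 1219] ((558.92138671875, -551.7445068359375), (27.258750915527344, 85.065185546875), 11.876526832580566)
at [ 491.2 -269.3  330.1] jaw yaw 1.645 | TURN tool 0.000 (0 rows .12) then d cm [10.31 -0.18 -0.03] len 10.3 F [-0.1  1.   0.5] w 0.4 t 5.0 q [-0.64  0.36  1.22  0.    1.56 -2.28]
```

View pics/w1.png

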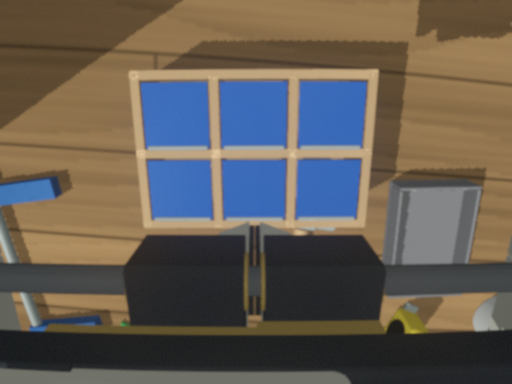

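```bash
python3 -m handwheel '[[[2.75,1.1,-0.57,0],[2.75,1.1,-0.57,0],[2.75,1.1,-0.57,0],[2.75,1.1,-0.57,0],[2.75,1.1,-0.57,0],[2.75,1.1,-0.57,0],[2.75,1.1,-0.57,0],[2.75,1.1,-0.57,0]]]'
python3 -m handwheel '[[[1.0,0,0,0],[0.5,0,0,0],[0.3,0,0,0],[0.3,0,0,0],[0.3,0,0,0],[0,0,0,0],[0,0,0,0],[0,0,0,0]]]'
python3 -c "
from h import *
go([439.2,-184.9,86])"
```

```text
time: 5.7
tool_pos: [438.2, -182.9, 109.4]
tcp_rot: [2.026, 1.57, 2.102]
contact_force: [1.2, -0.3, -1.4]
grip_width: 0.6
time: 6.37
tool_pos: [439.6, -184.5, 90.8]
tcp_rot: [-0.321, 1.569, -0.245]
contact_force: [-11.6, 8.5, 35.2]
grip_width: 0.3
at [ 439.6 -184.5   90.8] jaw yaw 1.646 | TURN tool 0.000 (0 rows .12) then d cm [ 0.47 -0.03 -0.04] len 0.5 F [-11.6   8.5  35.2] w 0.3 t 6.4 q [-0.56  0.42  1.84  0.    0.88 -2.21]
```

```bash
python3 -m handwheel '[[[-1.2,0,0,0],[-1.2,0,0,0],[0,-3,0,0],[0,-3,0,0],[0,-3,0,0],[0,0,0,0],[0,0,0,0]]]'
python3 -m handwheel '[[[1.0,0,0,0],[0.5,0,0,0],[0.3,0,0,0],[0.3,0,0,0],[0.3,0,0,0],[0,0,0,0],[0,0,0,0],[0,0,0,0]]]'
python3 -m handwheel '[[[-1.2,0,0,0],[-1.2,0,0,0],[0,-3,0,0],[0,-3,0,0],[0,-3,0,0],[0,0,0,0],[0,0,0,0]]]'
python3 -m handwheel '[[[1.0,0,0,0],[0.5,0,0,0],[0.3,0,0,0],[0.3,0,0,0],[0.3,0,0,0],[0,0,0,0],[0,0,0,0],[0,0,0,0]]]'
python3 -m handwheel '[[[-1.2,0,0,0],[-1.2,0,0,0],[0,0,3,0],[0,0,3,0],[0,0,3,0],[0,0,0,0],[0,0,0,0]]]'
python3 -m handwheel '[[[1.0,0,0,0],[0.5,0,0,0],[0.3,0,0,0],[0.3,0,0,0],[0.3,0,0,0],[0,0,0,0],[0,0,0,0],[0,0,0,0]]]'
python3 -c "
from h import *
go([542.8,-357.5,86])"
```

```text
time: 6.95
tool_pos: [446.5, -276.3, 111.3]
tcp_rot: [-0.673, 1.569, -0.6]
contact_force: [-0.0, -0.1, -0.2]
grip_width: 0.1
time: 7.62
tool_pos: [445.9, -273.6, 90.6]
tcp_rot: [-0.731, 1.57, -0.655]
contact_force: [-12.0, 8.3, 37.6]
grip_width: 0.3
time: 8.2
tool_pos: [452.7, -364.9, 110.0]
tcp_rot: [1.991, 1.57, 2.065]
contact_force: [-0.6, 0.7, 0.0]
grip_width: 0.6
time: 8.87
tool_pos: [452.9, -364.6, 86.9]
tcp_rot: [-0.627, 1.571, -0.552]
contact_force: [-0.6, 0.6, 0.9]
grip_width: 0.6
time: 9.45
tool_pos: [543.6, -357.3, 110.3]
tcp_rot: [-1.234, 1.571, -1.157]
contact_force: [-0.9, 0.8, -0.6]
grip_width: 0.0
time: 10.12
tool_pos: [542.6, -358.0, 87.0]
tcp_rot: [-0.892, 1.57, -0.817]
contact_force: [-1.0, 0.3, 1.2]
grip_width: 0.6
at [ 542.6 -358.    87. ] jaw yaw 1.646 | TURN tool 0.000 (0 rows .12) then d cm [0.1  0.05 0.02] len 0.1 F [-1.   0.3  1.2] w 0.6 t 10.1 q [-0.7   0.69  1.33 -0.    1.12 -2.35]
```

```bash
python3 -m handwheel '[[[1.0,0,0,0],[1.0,0,0,0],[1.0,0,0,0],[0,0,0,0],[0,0,0,0],[0,0,0,0]]]'
python3 -c "
from h import *
cap('wrist','w2.png')
go([542.8,-357.5,86])"
python3 -m handwheel '[[[-2,0,0,0],[-2,0,0,0],[-1.4,0,0,0],[0,3,0,0],[0,3,0,0],[0,3,0,0],[0,0,0,0],[0,0,0,0]]]'
python3 -m handwheel '[[[1.0,0,0,0],[0.5,0,0,0],[0.3,0,0,0],[0.3,0,0,0],[0.3,0,0,0],[0,0,0,0],[0,0,0,0],[0,0,0,0]]]'
python3 -m handwheel '[[[-1.2,0,0,0],[-1.2,0,0,0],[0,3,0,0],[0,3,0,0],[0,3,0,0],[0,0,0,0],[0,0,0,0]]]'
python3 -m handwheel '[[[1.0,0,0,0],[0.5,0,0,0],[0.3,0,0,0],[0.3,0,0,0],[0.3,0,0,0],[0,0,0,0],[0,0,0,0],[0,0,0,0]]]'
python3 -c "
from h import *
go([529,-178,86])"
```

```text
time: 10.62
tool_pos: [542.3, -357.6, 56.1]
tcp_rot: [2.39, 1.569, 2.465]
contact_force: [-1.4, 0.1, 0.4]
grip_width: 0.8
at [ 542.5 -357.8   56.6] jaw yaw 1.646 | TURN tool 0.000 (0 rows .12) then d cm [-2.94  0.03  0.03] len 2.9 F [-1.   0.2  0.9] w 0.1 t 10.7 q [-0.7   0.73  1.35 -0.    1.06 -2.35]
time: 11.33
tool_pos: [536.5, -266.9, 111.6]
tcp_rot: [-0.558, 1.569, -0.481]
contact_force: [-0.2, -0.4, 0.1]
grip_width: 0.5
time: 12.0
tool_pos: [535.8, -268.3, 86.8]
tcp_rot: [-3.045, 1.571, -2.97]
contact_force: [-0.1, -0.1, 0.4]
grip_width: 0.7
time: 12.58
tool_pos: [529.3, -177.1, 111.1]
tcp_rot: [-0.348, 1.57, -0.27]
contact_force: [0.6, -0.4, 0.5]
grip_width: 0.3
time: 13.25
tool_pos: [529.0, -179.2, 90.7]
tcp_rot: [-0.727, 1.569, -0.653]
contact_force: [-13.2, 5.0, 35.2]
grip_width: 0.4
at [ 529.  -179.2   90.7] jaw yaw 1.645 | TURN tool 0.000 (0 rows .12) then d cm [0.47 0.12 0.01] len 0.5 F [-13.2   5.   35.2] w 0.4 t 13.2 q [-0.46  0.54  1.61 -0.    0.99 -2.11]
```

View pics/w2.png

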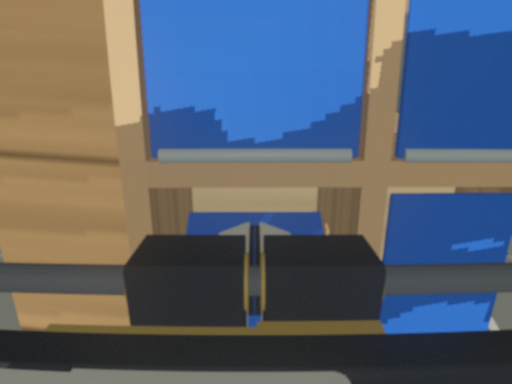

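```bash

python3 -m handwheel '[[[-1.2,0,0,0],[-1.2,0,0,0],[0,-3,0,0],[0,-3,0,0],[0,-3,0,0],[0,0,0,0],[0,0,0,0]]]'
python3 -m handwheel '[[[1.7,0,0,0],[1.2,0,0,0],[1.2,0,0,0],[1.0,0,0,0],[0,0,0,0],[0,0,0,0],[0,0,0,0]]]'
python3 -c "
from h import *
go([500,220,330])"
python3 -m handwheel '[[[-2,0,0,0],[-3,0,0,0],[-3.5,0,0,0],[-3.5,1,0,0],[-3,3,0,0],[-3,3,0,0],[-2.5,3,0,0],[-2.5,3,0,0]]]' 
python3 -c "
from h import *
go([500,230,330])"
```

```text
time: 13.83
tool_pos: [535.3, -270.0, 109.8]
tcp_rot: [2.265, 1.57, 2.336]
contact_force: [-0.6, 1.0, 0.1]
grip_width: 0.4
time: 14.42
tool_pos: [535.8, -267.7, 60.0]
tcp_rot: [2.335, 1.57, 2.41]
contact_force: [-1.0, 1.1, 0.5]
grip_width: 0.4
at [ 535.8 -267.7   60. ] jaw yaw 1.646 | TURN tool 0.000 (0 rows .12) then d cm [-26.99  48.91   0.1 ] len 55.9 F [-1.   1.1  0.5] w 0.4 t 14.4 q [-0.59  0.64  1.51  0.    0.98 -2.24]
time: 15.08
tool_pos: [526.1, -138.2, 291.3]
tcp_rot: [-0.334, 1.568, -0.26]
contact_force: [0.6, 0.2, -0.3]
grip_width: 0.4
at [ 526.1 -138.2  291.3] jaw yaw 1.646 | TURN tool 0.000 (0 rows .12) then d cm [-3.91 36.91  0.16] len 37.1 F [ 0.6  0.2 -0.3] w 0.4 t 15.1 q [-0.4   0.33  1.36  0.    1.45 -2.04]
```

```bash

python3 -m handwheel '[[[-0.5,3,0,0],[-0.5,3,0,0],[-0.5,3,0,0],[-0.5,3,0,0],[-0.5,3,0,0],[-0.5,3,0,0],[-0.5,3,0,0],[-0.4,3,0,0]]]' 1
python3 -m handwheel '[[[0,3,0,0],[0,3,0,0],[0,3,0,0],[0,2,0,0],[0,0,0,0],[0,0,0,0],[0,0,0,0]]]' 
python3 - <<'E'
from h import *
go([548,216,127])
for n in('wrist','top'):
    im,d,m=cap(n,n+'3.png')
    P,u,v=cloud(m,d)
    k=(P[:,2]>145)&(P[:,2]<163)&(np.hypot(P[:,0]-500,P[:,1]-277)<170); q=P[k]
    hsv=cv2.cvtColor(im,cv2.COLOR_RGB2HSV)
    h=hsv[v[k],u[k]]; q=q[(h[:,0]>18)&(h[:,0]<35)&(h[:,1]>150)]
    from scipy.cluster.hierarchy import fcluster,linkage
    if len(q)>4000: q=q[::len(q)//4000+1]
    L=fcluster(linkage(q,'single'),12,'distance')
    for i in set(L):
        if (L==i).sum()>30: print(n,'jar',q[L==i].mean(0).round(1),(L==i).sum(),cv2.minEnclosingCircle(q[L==i][:,:2].astype(np.float32)))
E
```

```text
time: 15.75
tool_pos: [507.9, 101.4, 329.2]
tcp_rot: [0.08, 1.568, 0.155]
contact_force: [1.2, -0.3, 0.3]
grip_width: 49.0
time: 16.33
tool_pos: [499.9, 209.0, 328.1]
tcp_rot: [-0.152, 1.57, -0.077]
contact_force: [0.3, -0.3, -0.7]
grip_width: 90.8
at [499.9 209.  328.1] jaw yaw 1.646 | TURN tool 0.000 (0 rows .12) then d cm [20.12  0.33  4.83] len 20.7 F [ 0.3 -0.3 -0.7] w 90.8 t 16.3 q [ 0.25  0.32  1.28 -0.    1.54 -1.39]
wrist jar [545.6 216.  155. ] 1037 ((547.1806030273438, 216.55361938476562), 27.31804656982422)
wrist jar [437.2 210.5 155.3] 1277 ((437.9238586425781, 210.7338409423828), 27.247167587280273)
wrist jar [418.3 314.5 155.1] 1352 ((418.5154724121094, 315.35980224609375), 27.59505271911621)
top jar [411.1 314.2 154.9] 168 ((419.1100769042969, 315.672607421875), 27.852142333984375)
```

View pics/wrist3.png

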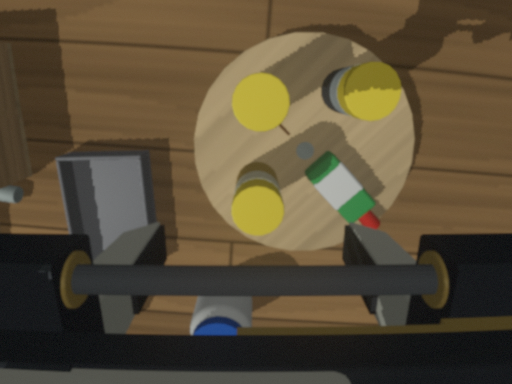

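```bash

python3 -m handwheel '[[[2,0.1,1.2,0],[2,0.1,1.2,0],[2,0.1,1.2,0],[2,0.09,1.17,0],[1.5,0,0,0],[0,0,0,0],[0,0,0,0],[0,0,0,0]]]'
python3 -c "
from h import *
go([547.2,216.5,127])"

```

```text
time: 17.1
tool_pos: [547.7, 216.5, 234.0]
tcp_rot: [0.199, 1.569, 0.273]
contact_force: [0.7, -0.0, 0.8]
grip_width: 91.6
at [547.7 216.5 234. ] jaw yaw 1.645 | TURN tool 0.000 (0 rows .12) then d cm [10.7   0.   -0.07] len 10.7 F [ 0.7 -0.   0.8] w 91.6 t 17.1 q [ 0.25  0.45  1.33  0.    1.36 -1.4 ]
```

```bash

python3 -m handwheel '[[[2.5,0,0,0],[2.5,0,0,0],[2.5,0,0,0],[2,0,0,0],[1.2,0,0,0],[0,0,0,0],[0,0,0,0]]]'
python3 -m handwheel '[[[0,0,0,0],[0,0,0,0],[0,0,0,0],[0,0,0,0],[0,0,0,0],[0,0,0,0],[0,0,0,0],[0,0,0,0]]]' 0
python3 -m handwheel '[[[-1,0,0,0],[-2,0,0,0],[-3,0,0,0],[-3,0,0,0],[-3,0,0,0],[-1,0,0,0],[0,0,0,0],[0,0,0,0]]]'
python3 -c "
from h import *
cap('wrist','w4.png');cap('scene','s4.png')
go([543-4,-358,260])"

```

```text
time: 17.68
tool_pos: [547.7, 217.0, 126.9]
tcp_rot: [0.188, 1.569, 0.263]
contact_force: [-1.0, 0.1, 0.4]
grip_width: 91.7
time: 18.35
tool_pos: [547.4, 217.0, 125.9]
tcp_rot: [0.208, 1.57, 0.283]
contact_force: [0.6, -0.9, 2.2]
grip_width: 55.5
time: 19.02
tool_pos: [546.6, 216.9, 254.6]
tcp_rot: [-3.041, 1.569, -2.966]
contact_force: [0.6, 0.2, -4.5]
grip_width: 55.6
at [546.  216.7 253.1] jaw yaw 1.646 | TURN tool 0.000 (0 rows .12) then d cm [ -0.63 -57.25  -5.02] len 57.5 F [ 0.3 -0.1 -3.9] w 55.5 t 19.1 q [ 0.25  0.44  1.29  0.    1.41 -1.4 ]
```

View pics/w4.png

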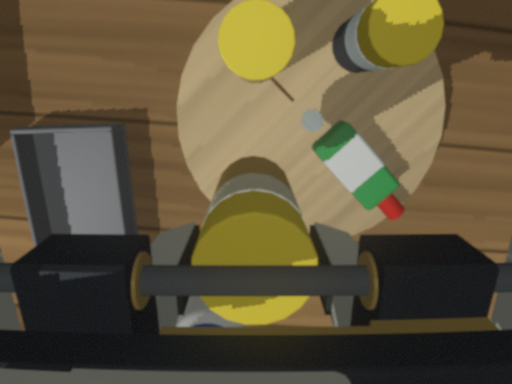

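View pics/s4.png

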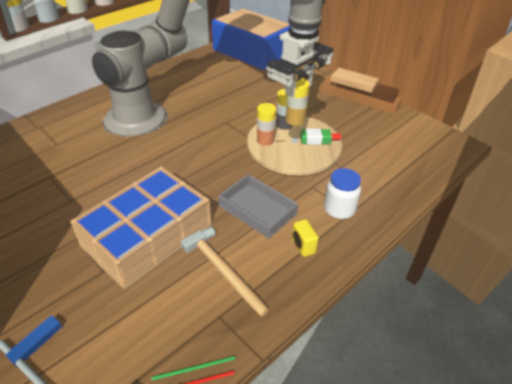

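```bash

python3 -m handwheel '[[[0,-1.5,0,0],[0,-2.9,-0.25,0],[0,-2.9,-0.25,0],[0,-2.9,-0.25,0],[0,-2.9,-0.25,0],[0,-2.9,-0.25,0],[0,-2.9,-0.25,0],[0,-2.9,-0.25,0]]]'
python3 -m handwheel '[[[0,-2.9,-0.25,0],[0,-2.9,-0.25,0],[0,-2.9,-0.25,0],[0,-2.9,-0.25,0],[0,-2.9,-0.25,0],[0,-2.9,-0.25,0],[0,-2.9,-0.25,0],[0,-2.9,-0.25,0]]]'
python3 -m handwheel '[[[0,-2.9,-0.25,0],[0,-2.9,-0.25,0],[0,-2.9,-0.25,0],[0,-2.5,-0.25,0],[0,-1,-0.25,0],[0,0,0,0],[0,0,0,0],[0,0,0,0]]]'
python3 -c "
from h import *
go([539,-357.8,120])"

```

```text
time: 19.78
tool_pos: [545.0, -3.0, 253.4]
tcp_rot: [2.892, 1.567, 2.967]
contact_force: [0.6, -1.2, -3.5]
grip_width: 55.3
time: 20.45
tool_pos: [542.6, -235.6, 253.2]
tcp_rot: [2.482, 1.566, 2.557]
contact_force: [0.7, 0.6, -4.6]
grip_width: 55.6
time: 21.12
tool_pos: [540.2, -355.8, 254.6]
tcp_rot: [2.076, 1.568, 2.152]
contact_force: [0.5, 0.2, -3.5]
grip_width: 55.6
at [ 540.2 -355.8  254.6] jaw yaw 1.647 | TURN tool 0.000 (0 rows .12) then d cm [13.46 -0.22 -0.12] len 13.5 F [ 0.5  0.2 -3.5] w 55.6 t 21.1 q [-0.7   0.56  1.1   0.    1.49 -2.35]
```

```bash

python3 -m handwheel '[[[2,-0.2,-0.1,0],[2,0,0,0],[1.5,0,0,0],[0.8,0,0,0],[0,0,0,0],[0,0,0,0]]]'
python3 -c "
from h import *
go([539,-357.8,120])"
python3 -m handwheel '[[[0.6,0,0,0],[0.6,0,0,0],[0.6,0,0,0],[0,0,0,0],[0,0,0,0]]]'
python3 -c "
from h import *
go([539,-357.8,120]);cap('wrist','w5.png')"

```

```text
time: 21.62
tool_pos: [539.8, -358.5, 193.0]
tcp_rot: [0.794, 1.571, 0.871]
contact_force: [-0.6, -1.1, -2.8]
grip_width: 55.7
at [ 539.8 -358.5  193. ] jaw yaw 1.647 | TURN tool 0.000 (0 rows .12) then d cm [ 7.3   0.07 -0.08] len 7.3 F [-0.6 -1.1 -2.8] w 55.7 t 21.6 q [-0.7   0.6   1.2   0.    1.34 -2.35]
time: 22.03
tool_pos: [539.1, -359.2, 174.4]
tcp_rot: [2.5, 1.57, 2.575]
contact_force: [-1.5, -0.8, -2.1]
grip_width: 56.0
at [ 539.1 -359.2  174.4] jaw yaw 1.646 | TURN tool 0.000 (0 rows .12) then d cm [5.44 0.13 0.  ] len 5.4 F [-1.5 -0.8 -2.1] w 56.0 t 22.0 q [-0.71  0.61  1.23 -0.    1.3  -2.35]
```

View pics/w5.png

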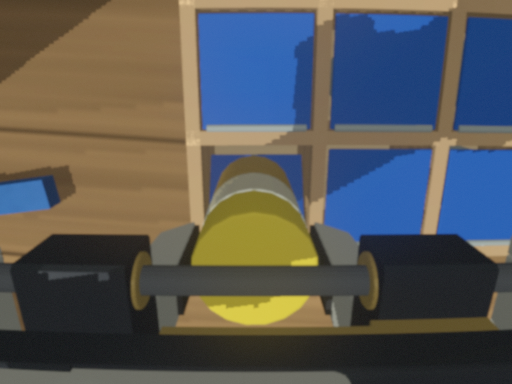

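```bash

python3 -m handwheel '[[[0.8,0.12,0,0],[0.8,0,0,0],[0.8,0,0,0],[0.8,0,0,0],[0.8,0,0,0],[0,0,0,0]]]'
python3 -m handwheel '[[[0.8,0,0,0],[0.8,0,0,0],[0.6,0,0,0],[0.4,0,0,0],[0,0,0,0],[0,0,0,0]]]'
python3 -c "
from h import *
go([539,-357.8,100])"

```

```text
time: 22.58
tool_pos: [538.3, -357.2, 131.7]
tcp_rot: [2.366, 1.566, 2.441]
contact_force: [-1.8, -0.7, -4.2]
grip_width: 55.6
time: 23.08
tool_pos: [539.2, -357.9, 108.2]
tcp_rot: [2.305, 1.57, 2.381]
contact_force: [-1.0, 0.2, -3.7]
grip_width: 55.3
at [ 539.2 -357.9  108.2] jaw yaw 1.646 | TURN tool 0.000 (0 rows .12) then d cm [ 0.82  0.01 -0.01] len 0.8 F [-1.   0.2 -3.7] w 55.3 t 23.1 q [-0.7   0.67  1.31  0.    1.16 -2.35]
```

```bash

python3 -m handwheel '[[[0.4,0,0,0],[0.3,0,0,0],[0.15,0,0,0],[0,0,0,0],[0,0,0,0]]]'
python3 -m handwheel '[[[0.1,0,0,0],[0,0,0,0],[0,0,0,0]]]'
python3 -c "
from h import *
go([539,-357.8,100])"

```

```text
time: 23.5
tool_pos: [539.2, -358.0, 100.0]
tcp_rot: [2.332, 1.57, 2.407]
contact_force: [-1.2, -0.1, -3.7]
grip_width: 55.5
time: 23.75
tool_pos: [539.4, -358.1, 99.2]
tcp_rot: [-0.284, 1.571, -0.209]
contact_force: [-1.2, -0.5, -3.5]
grip_width: 55.2
at [ 539.4 -358.1   99.2] jaw yaw 1.646 | TURN tool 0.000 (0 rows .12) then d cm [-0.08  0.03 -0.04] len 0.1 F [-1.2 -0.5 -3.5] w 55.2 t 23.8 q [-0.7   0.68  1.32  0.    1.14 -2.35]
```

```bash

python3 -m handwheel '[[[0.1,0,0,0],[0.1,0,0,0],[0,0,0,0],[0,0,0,0]]]'
python3 -m handwheel '[[[0.1,0,0,0],[0,0,0,0],[0,0,0,0]]]'
python3 -c "
from h import *
go([539,-357.8,100])"

```

```text
time: 24.08
tool_pos: [539.7, -358.2, 98.9]
tcp_rot: [-0.605, 1.569, -0.529]
contact_force: [-1.1, 1.5, 6.0]
grip_width: 55.7
time: 24.33
tool_pos: [539.9, -358.4, 98.8]
tcp_rot: [-0.662, 1.568, -0.587]
contact_force: [-3.9, 1.6, 10.5]
grip_width: 55.5
at [ 539.9 -358.4   98.8] jaw yaw 1.646 | TURN tool 0.000 (0 rows .12) then d cm [-0.12  0.06 -0.09] len 0.2 F [-3.9  1.6 10.5] w 55.5 t 24.3 q [-0.7   0.68  1.32  0.    1.14 -2.35]
```

```bash

python3 -m handwheel '[[[-0.2,0,0,0],[0,0,0,0],[0,0,0,0],[0,0,0,0],[0,0,0,0]]]' 0.9
python3 -m handwheel '[[[-1,0,0,0],[-2,0,0,0],[-3,0,0,0],[-3,0,0,0],[-3,0,0,0],[-3,0,0,0],[0,0,0,0],[0,0,0,0]]]'
python3 - <<'E'
from h import *
im,d,m=cap('wrist','w6.png')
P,u,v=cloud(m,d)
k=(P[:,2]>118)&(P[:,2]<138)&(abs(P[:,0]-540)<60)&(abs(P[:,1]+358)<60); q=P[k]
print(len(q), q.mean(0), cv2.minEnclosingCircle(q[:,:2].astype(np.float32)))
A=np.c_[q[:,:2],np.ones(len(q))]; print('tilt',np.linalg.lstsq(A,q[:,2],rcond=None)[0])
go([430,100,330],0.077)
E
```

```text
time: 24.75
tool_pos: [539.5, -358.0, 97.9]
tcp_rot: [0.731, 1.571, 0.806]
contact_force: [-0.4, 0.4, -0.3]
grip_width: 81.2
time: 25.42
tool_pos: [540.0, -358.6, 250.9]
tcp_rot: [-0.757, 1.566, -0.682]
contact_force: [-1.0, 0.3, -0.2]
grip_width: 82.6
3213 [ 538.44633837 -358.50633916  128.15671956] ((540.0247192382812, -358.4018859863281), 28.01226043701172)
tilt [1.89193445e-02 1.54663914e-03 1.18524148e+02]
at [ 539.4 -358.   248.7] jaw yaw 1.646 | TURN tool 1.569 (14 rows .12) then d cm [ -8.16  -7.37 -46.5 ] len 47.8 F [-0.2  0.4  0.7] w 82.6 t 25.5 q [-0.7   0.56  1.11  0.    1.47 -2.35]
```

View pics/w6.png

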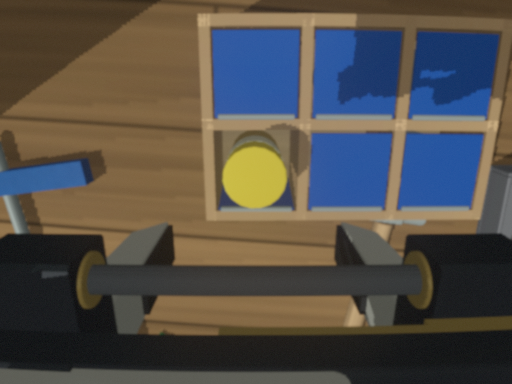

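```bash

python3 -m handwheel '[[[-1,0,0,0.121],[-1,0,0,0.121],[-1,0,0,0.121],[-1,0,0,0.121],[0,0,0,0.121],[0,0,0,0.121],[0,0,0,0.121],[0,0,0,0.121]]]'
python3 -m handwheel '[[[0,0,0,0.121],[0,0,0,0.121],[0,0,0,0.12],[0,0,0,0.12],[0,0,0,0.12],[0,0,0,0],[0,0,0,0]]]'
cat > jars.py <<'E'
from h import *
from scipy.cluster.hierarchy import fcluster,linkage
def jars(n,fn=None):
    im,d,m=cap(n,fn)
    P,u,v=cloud(m,d)
    k=(P[:,2]>145)&(P[:,2]<163)&(np.hypot(P[:,0]-500,P[:,1]-277)<170); q=P[k]
    hsv=cv2.cvtColor(im,cv2.COLOR_RGB2HSV)
    h=hsv[v[k],u[k]]; q=q[(h[:,0]>18)&(h[:,0]<35)&(h[:,1]>150)]
    if len(q)>4000: q=q[::len(q)//4000+1]
    L=fcluster(linkage(q,'single'),12,'distance')
    for i in set(L):
        if (L==i).sum()>30: print(n,'jar',q[L==i].mean(0).round(1),(L==i).sum(),cv2.minEnclosingCircle(q[L==i][:,:2].astype(np.float32)))
    k=(P[:,2]>52)&(P[:,2]<78)&(np.hypot(P[:,0]-500,P[:,1]-277)<160)
    h=cv2.cvtColor(im,cv2.COLOR_RGB2HSV)[v,u]; 
    g=k&(h[:,0]>45)&(h[:,0]<90)&(h[:,1]>100)|k&((h[:,0]<8)|(h[:,0]>172))&(h[:,1]>150)&(h[:,2]>90)
    if g.sum()>20: print('glue green+red',g.sum(),cv2.minAreaRect(P[g][:,:2].astype(np.float32)))
    k=(P[:,2]>30)&(P[:,2]<48)&(abs(P[:,0]-618)<140)&(abs(P[:,1]-6)<100); print('tub rim',cv2.minAreaRect(P[k][:,:2].astype(np.float32)))
E
python3 - <<'E'
from jars import *
jars('top','t7.png')
go([437.9,150,330],0.077)
E
```

```text
time: 26.13
tool_pos: [538.9, -357.6, 286.1]
tcp_rot: [-2.98, 1.567, 2.404]
contact_force: [0.2, -0.2, -0.1]
grip_width: 82.7
time: 26.72
tool_pos: [539.0, -357.8, 286.6]
tcp_rot: [-2.392, 1.568, 2.4]
contact_force: [0.3, -0.4, -0.1]
grip_width: 82.8
top jar [423.1 312.5 154. ] 43 ((419.3702392578125, 315.2554931640625), 27.666149139404297)
glue green+red 284 ((554.1220703125, 337.6612243652344), (125.80970764160156, 45.36083984375), 47.9361686706543)
tub rim ((641.80908203125, 8.526649475097656), (227.6060791015625, 119.9964599609375), 5.373664855957031)
at [ 539.1 -357.9  286.9] jaw yaw 0.080 | TURN tool 0.003 (1 rows .12) then d cm [ -4.22  -6.19 -51.42] len 52.0 F [ 1.  -0.  -0.5] w 82.6 t 26.8 q [-0.7   0.55  1.03  0.    1.56 -0.78]
```

View pics/t7.png

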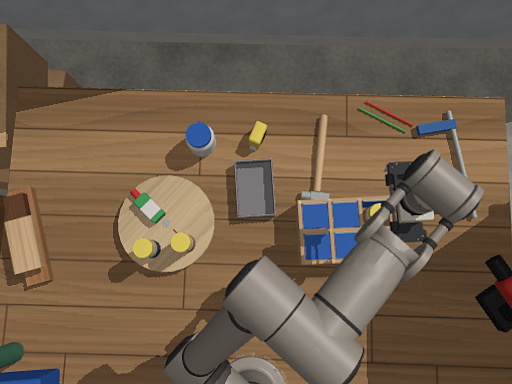

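```bash

python3 -m handwheel '[[[-0.5,-0.3,-2,0],[-0.5,-0.4,-3,0],[-0.5,-0.4,-3,0],[-0.5,-0.4,-3,0],[-0.5,-0.4,-3,0],[-0.5,-0.4,-3,0],[-0.5,-0.4,-3,0],[-0.5,-0.4,-3,0]]]'
python3 -m handwheel '[[[0,-0.4,-3,0],[0,-0.4,-3,0],[0,-0.4,-3,0],[0,-0.4,-3,0],[0,-0.4,-3,0],[0,-0.4,-3,0],[0,-0.4,-3,0],[0,-0.3,-3,0]]]'
python3 -m handwheel '[[[0,0,-3,0],[0,0,-1.5,0],[0,0,0,0],[0,0,0,0],[0,0,0,0]]]' 1
python3 - <<'E'
from jars import *
jars('wrist','w8.png')
go([437.9,210.7,200],0.077)
E
```

```text
time: 27.43
tool_pos: [490.3, -129.6, 328.1]
tcp_rot: [-2.339, 1.57, 2.452]
contact_force: [1.1, 0.6, -0.4]
grip_width: 82.5
time: 28.1
tool_pos: [441.0, 107.2, 328.0]
tcp_rot: [-1.76, 1.571, 3.032]
contact_force: [0.2, -0.4, 0.3]
grip_width: 82.7
time: 28.52
tool_pos: [438.4, 150.1, 327.9]
tcp_rot: [-0.723, 1.57, -2.216]
contact_force: [1.0, -0.5, 0.1]
grip_width: 91.4
wrist jar [437.9 210.9 155.3] 2534 ((437.8880310058594, 210.60601806640625), 27.16657066345215)
wrist jar [420.6 295.4 154.5] 703 ((420.37445068359375, 301.84698486328125), 23.659038543701172)
glue green+red 740 ((537.8704833984375, 321.1841125488281), (79.3902587890625, 43.935569763183594), 47.81039810180664)
tub rim ((615.2350463867188, 28.35094451904297), (180.81704711914062, 76.56072998046875), 6.022951126098633)
at [438.5 149.9 328. ] jaw yaw 0.076 | TURN tool -0.001 (1 rows .12) then d cm [12.8   0.41 -6.07] len 14.2 F [-0.   0.1  0.8] w 91.6 t 28.6 q [ 0.16  0.16  1.49 -0.    1.49  0.09]
```

View pics/w8.png

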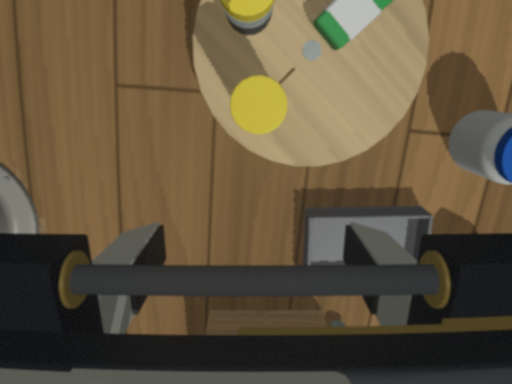

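Jar cap at (259,104) px, agrees with (437.9,210.7). Grasp it.

```bash

python3 -m handwheel '[[[1,0.1,-1.5,0],[2,0.1,-1.5,0],[2,0.1,-1.5,0],[2,0.11,-1.57,0],[2,0,0,0],[0,0,0,0],[0,0,0,0],[0,0,0,0]]]'
python3 -c "
from h import *
go([437.9,210.7,127])"
python3 -m handwheel '[[[2.5,0,0,0],[2.5,0,0,0],[2.5,0,0,0],[2,0,0,0],[1.6,0,0,0],[0,0,0,0],[0,0,0,0]]]'
python3 -m handwheel '[[[0,0,0,0],[0,0,0,0],[0,0,0,0],[0,0,0,0],[0,0,0,0],[0,0,0,0],[0,0,0,0],[0,0,0,0]]]' 0
python3 -m handwheel '[[[-1,0,0,0],[-2,0,0,0],[-3,0,0,0],[-3,0,0,0],[-3,0,0,0],[-1,0,0,0],[0,0,0,0],[0,0,0,0]]]'
python3 -c "
from h import *
cap('wrist','w9.png')
go([532,-268,254],0.077)"
```

```text
time: 29.23
tool_pos: [438.8, 210.9, 239.3]
tcp_rot: [1.704, 1.569, 0.209]
contact_force: [-0.1, -0.1, -0.6]
grip_width: 91.4
at [438.8 210.9 239.3] jaw yaw 0.075 | TURN tool 0.000 (0 rows .12) then d cm [ 1.123e+01 -1.100e-01  1.000e-02] len 11.2 F [-0.1 -0.1 -0.6] w 91.4 t 29.2 q [ 0.29  0.26  1.6  -0.    1.27  0.22]
time: 29.82
tool_pos: [438.7, 211.3, 128.1]
tcp_rot: [1.776, 1.57, 0.28]
contact_force: [0.6, 0.7, 0.5]
grip_width: 91.6
time: 30.48
tool_pos: [438.0, 211.6, 127.4]
tcp_rot: [1.728, 1.57, 0.234]
contact_force: [-0.6, -0.1, 2.0]
grip_width: 55.6
time: 31.15
tool_pos: [437.5, 211.5, 256.4]
tcp_rot: [-1.443, 1.57, -2.938]
contact_force: [0.6, -0.3, -5.0]
grip_width: 55.6
at [437.  211.3 255.6] jaw yaw 0.076 | TURN tool -0.001 (1 rows .12) then d cm [ 0.17  5.78 48.52] len 48.9 F [-0.4  0.3 -3.9] w 55.7 t 31.2 q [0.29 0.25 1.58 0.   1.32 0.22]
```

View pics/w9.png

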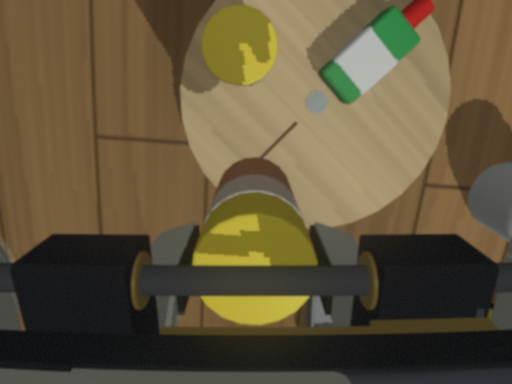

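```bash

python3 -m handwheel '[[[0,0.3,1.5,0],[0,0.36,2.9,0],[0,0.36,2.9,0],[0,0.36,2.9,0],[0,0.36,2.9,0],[0,0.36,2.9,0],[0,0.36,2.9,0],[0,0.36,2.9,0]]]'
python3 -m handwheel '[[[0,0.36,2.9,0],[0,0.36,2.9,0],[0,0.36,2.9,0],[0,0.36,2.9,0],[0,0.36,2.9,0],[0,0.36,2.9,0],[0,0.36,2.9,0],[0,0.3,2.9,0]]]'
python3 -m handwheel '[[[0,0.2,2.5,0],[0,0,1,0],[0,0,0,0],[0,0,0,0],[0,0,0,0]]]'
python3 -c "
from h import *
go([532,-268,195],0.077)"

```

```text
time: 31.87
tool_pos: [481.6, -4.9, 255.0]
tcp_rot: [-1.853, 1.567, 2.936]
contact_force: [-0.2, 0.0, -3.1]
grip_width: 55.4
time: 32.53
tool_pos: [527.6, -233.8, 254.5]
tcp_rot: [-2.232, 1.566, 2.556]
contact_force: [1.5, -0.3, -3.9]
grip_width: 55.6
time: 32.95
tool_pos: [532.6, -266.2, 256.1]
tcp_rot: [-2.496, 1.568, 2.293]
contact_force: [0.0, 0.8, -3.9]
grip_width: 55.6
at [ 532.6 -266.2  256.1] jaw yaw 0.077 | TURN tool -0.000 (1 rows .12) then d cm [ 6.11 -0.06  0.19] len 6.1 F [ 0.   0.8 -3.9] w 55.6 t 33.0 q [-0.59  0.46  1.27  0.    1.42 -0.67]
```

```bash

python3 -m handwheel '[[[2,-0.06,0.15,0],[2,0,0,0],[1.5,0,0,0],[0.6,0,0,0],[0,0,0,0],[0,0,0,0]]]'
python3 -c "
from h import *
go([532,-268,120])"
python3 -m handwheel '[[[0.7,0,0,0],[0.7,0,0,0],[0.7,0,0,0],[0,0,0,0],[0,0,0,0]]]'
python3 -c "
from h import *
go([532,-268,120])"

```

```text
time: 33.45
tool_pos: [532.8, -268.4, 196.8]
tcp_rot: [1.311, 1.57, -0.183]
contact_force: [0.5, 0.6, -3.3]
grip_width: 55.5
at [ 532.8 -268.4  196.8] jaw yaw 0.077 | TURN tool 0.000 (0 rows .12) then d cm [ 7.68 -0.08 -0.05] len 7.7 F [ 0.5  0.6 -3.3] w 55.5 t 33.5 q [-0.6   0.5   1.36  0.    1.28 -0.67]
time: 33.87
tool_pos: [531.7, -269.0, 174.6]
tcp_rot: [-1.985, 1.569, 2.804]
contact_force: [-2.3, -0.3, -2.3]
grip_width: 55.8
at [ 531.7 -269.   174.6] jaw yaw 0.076 | TURN tool 0.000 (0 rows .12) then d cm [ 5.46  0.05 -0.09] len 5.5 F [-2.3 -0.3 -2.3] w 55.8 t 33.9 q [-0.6   0.52  1.4  -0.    1.23 -0.67]
```

```bash

python3 -m handwheel '[[[0.8,0,-0.1,0],[0.8,0,0,0],[0.8,0,0,0],[0.8,0,0,0],[0.8,0,0,0],[0,0,0,0]]]'
python3 -m handwheel '[[[0.8,0,0,0],[0.8,0,0,0],[0.6,0,0,0],[0.5,0,0,0],[0,0,0,0],[0,0,0,0]]]'
python3 -m handwheel '[[[0.3,0,0,0],[0.2,0,0,0],[0.15,0,0,0],[0,0,0,0],[0,0,0,0]]]'
python3 -c "
from h import *
go([532,-268,100])"

```

```text
time: 34.37
tool_pos: [531.3, -267.4, 132.5]
tcp_rot: [-2.234, 1.567, 2.554]
contact_force: [-2.2, 0.3, -4.1]
grip_width: 55.9
time: 34.87
tool_pos: [532.2, -267.9, 107.6]
tcp_rot: [-2.32, 1.57, 2.468]
contact_force: [-0.8, 0.5, -3.9]
grip_width: 55.5
time: 35.28
tool_pos: [532.3, -268.1, 101.6]
tcp_rot: [-2.196, 1.571, 2.593]
contact_force: [-1.4, -0.1, -4.0]
grip_width: 55.6
at [ 532.3 -268.1  101.6] jaw yaw 0.076 | TURN tool 0.000 (0 rows .12) then d cm [ 0.16 -0.03 -0.01] len 0.2 F [-1.4 -0.1 -4. ] w 55.6 t 35.3 q [-0.6   0.59  1.49 -0.    1.07 -0.67]
```

```bash

python3 -m handwheel '[[[0.15,0,0,0],[0.1,0,0,0],[0,0,0,0],[0,0,0,0]]]'
python3 -m handwheel '[[[0,0,0,0],[0,0,0,0],[0,0,0,0]]]'

```

```text
time: 35.62
tool_pos: [532.6, -268.3, 100.5]
tcp_rot: [0.872, 1.569, -0.623]
contact_force: [-3.1, 1.9, 5.5]
grip_width: 55.4
time: 35.87
tool_pos: [532.6, -268.3, 100.5]
tcp_rot: [0.869, 1.569, -0.626]
contact_force: [-2.5, 1.0, 5.1]
grip_width: 55.3
```

```bash

python3 -m handwheel '[[[-0.15,0,0,0],[0,0,0,0],[0,0,0,0],[0,0,0,0],[0,0,0,0]]]' 0.85
python3 -m handwheel '[[[-1,0,0,0],[-2,0,0,0],[-3,0,0,0],[-3,0,0,0],[-3,0,0,0],[-3,0,0,0],[0,0,0,0],[0,0,0,0]]]'
python3 -m handwheel '[[[-1,0,0,-0.121],[-1,0,0,-0.121],[-1,0,0,-0.121],[-1,0,0,-0.121],[-1,0,0,-0.121],[-1,0,0,-0.121],[-1,0,0,-0.121],[-1,0,0,-0.121]]]'
python3 -m handwheel '[[[0,0,0,-0.121],[0,0,0,-0.121],[0,0,0,-0.12],[0,0,0,-0.12],[0,0,0,-0.12],[0,0,0,0],[0,0,0,0]]]'
python3 - <<'E'
from h import *
im,d,m=cap('wrist','w10.png')
go([380,310,320],0.077+np.pi/2)
E
```

```text
time: 36.28
tool_pos: [532.6, -268.2, 100.6]
tcp_rot: [1.349, 1.57, -0.145]
contact_force: [-0.2, 0.9, -0.7]
grip_width: 77.8
time: 36.95
tool_pos: [533.1, -268.5, 253.2]
tcp_rot: [0.928, 1.566, -0.566]
contact_force: [0.5, -1.5, -0.6]
grip_width: 78.0
time: 37.62
tool_pos: [532.0, -267.8, 329.6]
tcp_rot: [3.03, 1.568, 2.509]
contact_force: [-0.6, 0.3, 0.3]
grip_width: 78.2
time: 38.2
tool_pos: [532.1, -267.9, 329.5]
tcp_rot: [2.419, 1.569, 2.49]
contact_force: [-0.4, -0.1, -0.4]
grip_width: 78.1
at [ 532.2 -268.   329.8] jaw yaw 1.642 | TURN tool -0.006 (1 rows .12) then d cm [  1.06  58.79 -10.73] len 59.8 F [ 0.7 -0.1  0.4] w 78.1 t 38.2 q [-0.6   0.43  1.11  0.    1.6  -2.24]
```

View pics/w10.png

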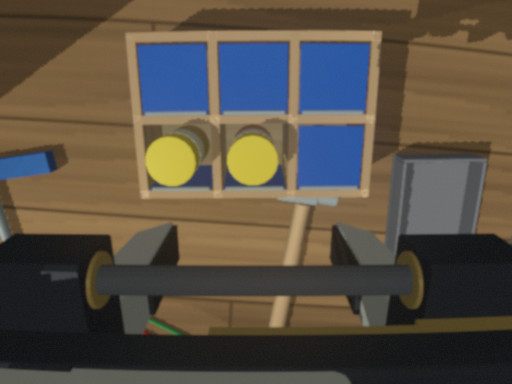

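```bash

python3 -m handwheel '[[[0,2,-0.3,-0.006],[0,3,-0.45,0],[0,3,-0.45,0],[0,3,-0.45,0],[0,3,-0.45,0],[0,3,-0.45,0],[0,3,-0.45,0],[0,3,-0.45,0]]]' 1
python3 -m handwheel '[[[0,3,-0.45,0],[0,3,-0.45,0],[0,3,-0.45,0],[0,3,-0.45,0],[0,3,-0.45,0],[0,3,-0.45,0],[0,3,-0.45,0],[0,3,-0.45,0]]]'
python3 -m handwheel '[[[1,3,-0.45,0],[0,3,-0.45,0],[0,3,-0.45,0],[0,1.5,0,0],[0,0,0,0],[0,0,0,0],[0,0,0,0]]]'
python3 - <<'E'
from jars import *
jars('wrist','w11.png')
go([418.7,315.4,127],0.077+np.pi/2)
E
```

```text
time: 38.92
tool_pos: [478.7, -40.3, 330.4]
tcp_rot: [2.329, 1.57, 2.406]
contact_force: [1.4, -0.1, -0.5]
grip_width: 91.3
time: 39.58
tool_pos: [423.4, 196.0, 330.5]
tcp_rot: [2.894, 1.571, 2.972]
contact_force: [1.1, -0.5, 0.6]
grip_width: 91.7
time: 40.17
tool_pos: [402.2, 297.5, 320.4]
tcp_rot: [-2.131, 1.57, -2.052]
contact_force: [-0.3, 0.7, -0.6]
grip_width: 91.9
wrist jar [416.9 315.7 155.1] 2295 ((418.1076354980469, 316.1647644042969), 27.367753982543945)
glue green+red 602 ((539.6556396484375, 325.51904296875), (85.84733581542969, 43.4972038269043), 47.51461410522461)
tub rim ((539.7684326171875, -0.3743247985839844), (24.931772232055664, 121.43341827392578), 5.209985733032227)
at [402.3 297.3 320.6] jaw yaw 1.650 | TURN tool 0.002 (1 rows .12) then d cm [19.36  1.69  1.77] len 19.5 F [ 0.  -0.4  1.2] w 91.9 t 40.2 q [ 0.48  0.24  1.41 -0.    1.49 -1.17]
```

View pics/w11.png

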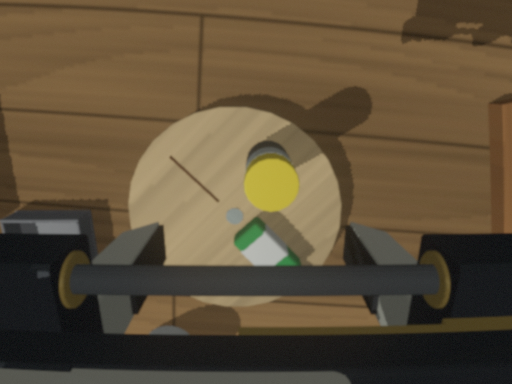

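```bash

python3 -m handwheel '[[[2,0.5,0.5,0],[2.5,0.5,0.5,0],[2.5,0.5,0.5,0],[2.5,0.25,0.2,0],[0,0,0,0],[0,0,0,0],[0,0,0,0]]]'
python3 -c "
from h import *
go([418.2,316,127])"
python3 -m handwheel '[[[2.5,0,0,0],[2.5,0,0,0],[2.5,0,0,0],[1.5,0,0,0],[0.8,0,0,0],[0,0,0,0],[0,0,0,0]]]'
python3 -m handwheel '[[[0,0,0,0],[0,0,0,0],[0,0,0,0],[0,0,0,0],[0,0,0,0],[0,0,0,0],[0,0,0,0],[0,0,0,0]]]' 0
python3 -m handwheel '[[[-1,0,0,0],[-2,0,0,0],[-3,0,0,0],[-3,0,0,0],[-3,0,0,0],[-1,0,0,0],[0,0,0,0],[0,0,0,0]]]'
python3 -c "
from h import *
cap('wrist','w12.png')
go([449,-364.7,254],0.077+np.pi/2)"
```

```text
time: 40.8
tool_pos: [418.5, 316.6, 227.2]
tcp_rot: [0.367, 1.569, 0.447]
contact_force: [0.2, -0.0, 0.9]
grip_width: 91.8
at [418.5 316.6 227.2] jaw yaw 1.651 | TURN tool 0.000 (0 rows .12) then d cm [10.02 -0.07 -0.05] len 10.0 F [ 0.2 -0.   0.9] w 91.8 t 40.8 q [ 0.5   0.34  1.53 -0.    1.27 -1.15]
time: 41.38
tool_pos: [418.6, 317.3, 129.2]
tcp_rot: [0.441, 1.568, 0.522]
contact_force: [0.9, 0.2, 1.1]
grip_width: 92.1
time: 42.05
tool_pos: [417.9, 317.1, 127.8]
tcp_rot: [0.45, 1.57, 0.532]
contact_force: [1.3, -0.5, 1.7]
grip_width: 55.6
time: 42.72
tool_pos: [417.2, 316.8, 256.7]
tcp_rot: [-2.778, 1.57, -2.696]
contact_force: [-0.0, -0.2, -4.5]
grip_width: 55.5
at [416.8 316.5 255.7] jaw yaw 1.652 | TURN tool 0.004 (1 rows .12) then d cm [  0.27 -68.17  -2.03] len 68.2 F [-0.   0.1 -4. ] w 55.1 t 42.8 q [ 0.5   0.32  1.48  0.    1.35 -1.15]
```

View pics/w12.png

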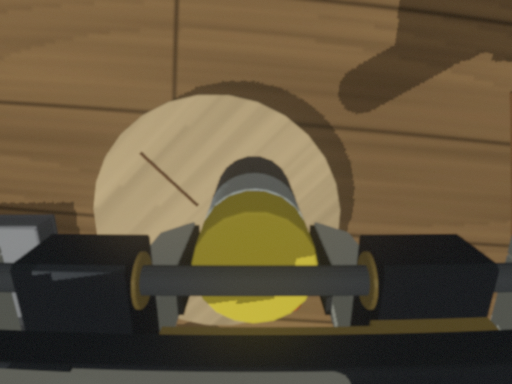

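```bash

python3 -m handwheel '[[[0,-1.5,0,0.004],[0,-2.9,-0.1,0],[0,-2.9,-0.1,0],[0,-2.9,-0.1,0],[0,-2.9,-0.1,0],[0,-2.9,-0.1,0],[0,-2.9,-0.1,0],[0,-2.9,-0.1,0]]]'
python3 -m handwheel '[[[0,-2.9,-0.1,0],[0,-2.9,-0.1,0],[0,-2.9,-0.1,0],[0,-2.9,-0.1,0],[0,-2.9,-0.1,0],[0,-2.9,-0.1,0],[0,-2.9,-0.1,0],[0,-2.9,-0.1,0]]]'
python3 -m handwheel '[[[0,-2.9,-0.1,0],[0,-2.9,-0.1,0],[0,-2.9,-0.1,0],[0,-2.9,-0.1,0],[0,-2.9,-0.1,0],[0,-2.9,0,0],[0,-2.9,0,0],[0,-2,0,0]]]'
python3 -m handwheel '[[[0,-1,0,0],[0,0,0,0],[0,0,0,0],[0,0,0,0]]]'
python3 -c "
from h import *
go([449,-364.7,195],0.077+np.pi/2)"

```

```text
time: 43.43
tool_pos: [426.2, 97.8, 255.4]
tcp_rot: [3.096, 1.566, -3.11]
contact_force: [0.3, -0.4, -3.3]
grip_width: 55.5
time: 44.1
tool_pos: [436.3, -133.7, 255.4]
tcp_rot: [2.561, 1.566, 2.638]
contact_force: [0.3, -0.6, -2.2]
grip_width: 55.7
time: 44.77
tool_pos: [448.7, -357.4, 254.5]
tcp_rot: [2.364, 1.566, 2.44]
contact_force: [0.5, -0.1, -2.6]
grip_width: 55.5
time: 45.1
tool_pos: [450.3, -363.9, 256.9]
tcp_rot: [2.024, 1.568, 2.102]
contact_force: [0.3, 0.3, -2.8]
grip_width: 55.5
at [ 450.3 -363.9  256.9] jaw yaw 1.649 | TURN tool 0.001 (1 rows .12) then d cm [ 6.19 -0.08 -0.13] len 6.2 F [ 0.3  0.3 -2.8] w 55.5 t 45.1 q [-0.81  0.42  1.32  0.    1.4  -2.46]
```

```bash

python3 -m handwheel '[[[2,-0.05,-0.1,0],[2,0,0,0],[1.5,0,0,0],[0.6,0,0,0],[0,0,0,0],[0,0,0,0]]]'
python3 -c "
from h import *
go([449,-364.7,120])"
python3 -m handwheel '[[[0.7,0,0,0],[0.7,0,0,0],[0.7,0,0,0],[0,0,0,0],[0,0,0,0]]]'
python3 -c "
from h import *
go([449,-364.7,120])"

```

```text
time: 45.6
tool_pos: [449.9, -365.5, 197.3]
tcp_rot: [-0.563, 1.57, -0.485]
contact_force: [0.1, -0.1, -2.2]
grip_width: 55.4
at [ 449.9 -365.5  197.3] jaw yaw 1.649 | TURN tool 0.000 (0 rows .12) then d cm [ 7.73  0.09 -0.09] len 7.7 F [ 0.1 -0.1 -2.2] w 55.4 t 45.6 q [-0.81  0.47  1.42  0.    1.26 -2.46]
time: 46.02
tool_pos: [449.0, -365.8, 175.2]
tcp_rot: [2.426, 1.569, 2.503]
contact_force: [-2.0, 0.3, -1.5]
grip_width: 55.2
at [ 449.  -365.8  175.2] jaw yaw 1.648 | TURN tool 0.000 (0 rows .12) then d cm [5.52 0.11 0.02] len 5.5 F [-2.   0.3 -1.5] w 55.2 t 46.0 q [-0.82  0.48  1.45 -0.    1.21 -2.46]
```

```bash

python3 -m handwheel '[[[0.8,0.08,0,0],[0.8,0,0,0],[0.8,0,0,0],[0.8,0,0,0],[0.8,0,0,0],[0,0,0,0]]]'
python3 -m handwheel '[[[0.8,0,0,0],[0.8,0,0,0],[0.6,0,0,0],[0.5,0,0,0],[0,0,0,0],[0,0,0,0]]]'
python3 -m handwheel '[[[0.3,0,0,0],[0.2,0,0,0],[0.15,0,0,0],[0,0,0,0],[0,0,0,0]]]'
python3 -m handwheel '[[[0.1,0,0,0],[0.1,0,0,0],[0,0,0,0],[0,0,0,0]]]'
python3 -c "
from h import *
go([449,-364.7,120])"

```

```text
time: 46.52
tool_pos: [448.5, -364.4, 133.1]
tcp_rot: [2.244, 1.567, 2.321]
contact_force: [-2.2, -0.3, -4.2]
grip_width: 55.6
time: 47.02
tool_pos: [449.3, -365.0, 108.1]
tcp_rot: [2.203, 1.57, 2.28]
contact_force: [-0.9, -0.1, -3.5]
grip_width: 55.7
time: 47.43
tool_pos: [449.4, -365.2, 102.1]
tcp_rot: [2.189, 1.571, 2.267]
contact_force: [-0.4, -0.1, -4.2]
grip_width: 55.4
time: 47.77
tool_pos: [449.7, -365.4, 100.8]
tcp_rot: [-0.691, 1.57, -0.614]
contact_force: [-1.2, 0.6, 3.8]
grip_width: 55.3
at [ 449.7 -365.4  100.8] jaw yaw 1.648 | TURN tool 0.000 (0 rows .12) then d cm [-1.92  0.07 -0.06] len 1.9 F [-1.2  0.6  3.8] w 55.3 t 47.8 q [-0.81  0.56  1.54  0.    1.04 -2.46]
```

```bash

python3 -m handwheel '[[[-0.1,0,0,0],[0,0,0,0],[0,0,0,0],[0,0,0,0],[0,0,0,0]]]' 0.85
python3 -m handwheel '[[[-1,0,0,0],[-2,0,0,0],[-3,0,0,0],[-3,0,0,0],[-3,0,0,0],[-3,0,0,0],[0,0,0,0],[0,0,0,0]]]'
python3 - <<'E'
from jars import *
im,d,m=cap('wrist','w13.png')
P,u,v=cloud(m,d)
k=(P[:,2]>118)&(P[:,2]<138)&(abs(P[:,0]-490)<120)&(P[:,1]<-100); q=P[k]
L=fcluster(linkage(q[::3],'single'),12,'distance')
for i in set(L):
    s=q[::3][L==i]
    if len(s)>50: print('crate jar',s.mean(0),cv2.minEnclosingCircle(s[:,:2].astype(np.float32)))
jars('top','t13.png')
print([ (onz(m2,x['point'],35).round(1),x['conf']) for m2 in [bot.camera_model('top')] for x in bot.spot_point('top','glue')])
go([540,322,250],2.40)
E
```

```text
time: 48.18
tool_pos: [449.6, -365.3, 101.1]
tcp_rot: [-0.133, 1.571, -0.056]
contact_force: [-0.2, 0.2, 0.6]
grip_width: 77.5
time: 48.85
tool_pos: [450.1, -365.8, 253.7]
tcp_rot: [-0.867, 1.566, -0.79]
contact_force: [0.4, -0.0, -0.9]
grip_width: 78.0
crate jar [ 448.83680305 -365.57346643  128.1448103 ] ((449.9873352050781, -365.5432434082031), 27.775440216064453)
crate jar [ 522.76344554 -293.3438668   125.16520938] ((523.3277587890625, -293.6478576660156), 10.209463119506836)
crate jar [ 524.00873463 -359.54206458  127.28320616] ((532.50146484375, -359.01129150390625), 26.90733528137207)Traceback (most recent call last):
  File "<stdin>", line 9, in <module>
  File "jars.py", line 10, in jars
    L=fcluster(linkage(q,'single'),12,'distance')
               ~~~~~~~^^^^^^^^^^^^
    n = distance.num_obs_y(y)
    raise ValueError("The number of observations cannot be determined on "
                     "an empty distance matrix.")
ValueError: The number of observations cannot be determined on an empty distance matrix.
```

View pics/w13.png

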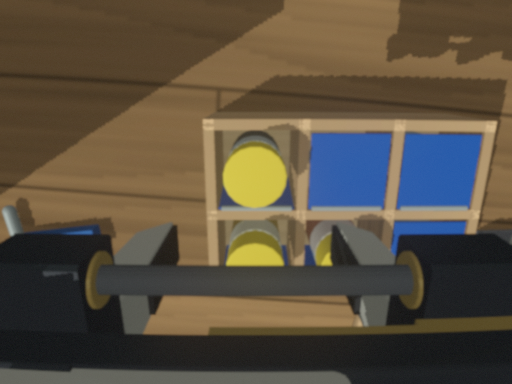

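View pics/t13.png

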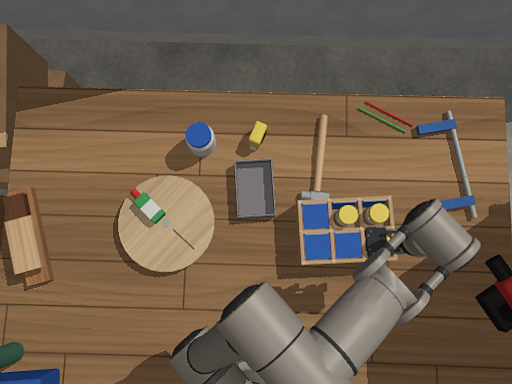

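```bash

python3 -m handwheel '[[[-1,0,0,-0.108],[-1,0,0,-0.108],[-1,0,0,-0.108],[-1,0,0,-0.108],[0,0,0,-0.108],[0,0,0,-0.108],[0,0,0,-0.104],[0,0,0,0]]]' 0.85
sed -i 's/^    L=fcluster(linkage(q,/    L=[] if len(q)<3 else fcluster(linkage(q,/' jars.py
python3 - <<'E'
from jars import *
jars('top')
m=bot.camera_model('top')
print([ (onz(m,x['point'],35).round(1),x['conf']) for x in bot.spot_point('top','glue')],[ (onz(m,x['point'],0).round(1),x['conf']) for x in bot.spot_point('top','tub')])
go([500,290,290],2.40)
E
```

```text
time: 49.62
tool_pos: [469.5, -342.0, 288.2]
tcp_rot: [3.069, 1.545, -2.425]
contact_force: [0.6, 0.9, 0.1]
grip_width: 77.8
glue green+red 277 ((554.904296875, 338.5179748535156), (125.51727294921875, 45.532997131347656), 47.937198638916016)
tub rim ((642.2196044921875, 8.514705657958984), (228.85800170898438, 119.94680786132812), 5.420339584350586)
[(array([[556.6, 333.7,  35. ]]), 0.73)] [(array([[614.9,  -3.8,   0. ]]), 0.6), (array([[ 539.7, -354.4,    0. ]]), 0.45)]
at [ 467.8 -344.5  288.9] jaw yaw 2.355 | TURN tool -0.045 (1 rows .12) then d cm [-1.37 40.49 48.94] len 63.5 F [-0.   0.1 -0. ] w 78.1 t 49.8 q [-0.75  0.41  1.24 -0.03  1.48 -3.1 ]
```

```bash

python3 -m handwheel '[[[0,0,0,0.12],[0,0,0,0.12],[0,0,0,0.12],[0,0,0,0],[0,0,0,0],[0,0,0,0]]]'
python3 - <<'E'
from h import *
p,R,o=T(); print(R.round(3))
go([500,290,290])
E
```

```text
time: 50.27
tool_pos: [467.7, -345.2, 289.8]
tcp_rot: [-2.739, 1.544, -2.312]
contact_force: [-0.1, -0.5, -0.2]
grip_width: 77.6
[[-0.018 -0.414  0.91 ]
 [-0.02   0.91   0.414]
 [-1.    -0.011 -0.025]]
at [ 467.7 -345.2  289.8] jaw yaw 1.998 | TURN tool 0.000 (0 rows .12) then d cm [-1.35 56.48 29.23] len 63.6 F [-0.1 -0.5 -0.2] w 77.6 t 50.3 q [-0.75  0.41  1.24 -0.03  1.48 -2.75]
```

```bash

python3 -m handwheel '[[[0,2.69,1.39,0],[-0.07,2.69,1.39,0],[-0.07,2.69,1.39,0],[-0.07,2.69,1.39,0],[-0.07,2.69,1.39,0],[-0.07,2.69,1.39,0],[-0.07,2.69,1.39,0],[-0.07,2.69,1.39,0]]]'
python3 -m handwheel '[[[-0.07,2.69,1.39,0],[-0.07,2.69,1.39,0],[-0.07,2.69,1.39,0],[-0.07,2.69,1.39,0],[-0.07,2.69,1.39,0],[-0.07,2.69,1.39,0],[-0.07,2.69,1.39,0],[-0.07,2.69,1.39,0]]]'
python3 -m handwheel '[[[-0.07,2.69,1.39,-0.1],[0,2.69,1,-0.1],[0,2.6,0,-0.1],[0,0,0,-0.1],[0,0,0,0],[0,0,0,0],[0,0,0,0]]]'
python3 - <<'E'
from jars import *
jars('wrist','w14.png')
p,R,o=T(); print(R.round(3))
go([544.5,327,200],2.40)
E
```

```text
time: 50.93
tool_pos: [480.6, -101.7, 289.9]
tcp_rot: [-2.715, 1.544, -2.288]
contact_force: [0.4, 0.6, 0.9]
grip_width: 78.2
time: 51.6
tool_pos: [493.6, 140.4, 290.3]
tcp_rot: [-2.713, 1.544, -2.287]
contact_force: [-0.3, -0.0, 0.1]
grip_width: 78.1
time: 52.18
tool_pos: [475.6, 218.0, 289.7]
tcp_rot: [-3.106, 1.544, -2.285]
contact_force: [-0.1, -0.1, -0.3]
grip_width: 78.0
glue green+red 780 ((554.82958984375, 337.5598449707031), (125.21614074707031, 42.70000457763672), 47.06159973144531)
tub rim ((617.5376586914062, 5.808891296386719), (181.18753051757812, 121.48588562011719), 5.265698432922363)
[[-0.018 -0.732  0.681]
 [-0.02   0.681  0.732]
 [-1.    -0.001 -0.027]]
at [475.7 217.9 289.7] jaw yaw 2.392 | TURN tool -0.008 (1 rows .12) then d cm [ 8.62  2.3  12.93] len 15.7 F [-0.4 -0.1 -0.2] w 77.9 t 52.2 q [ 0.29  0.31  1.39 -0.01  1.46 -2.1 ]
```

View pics/w14.png

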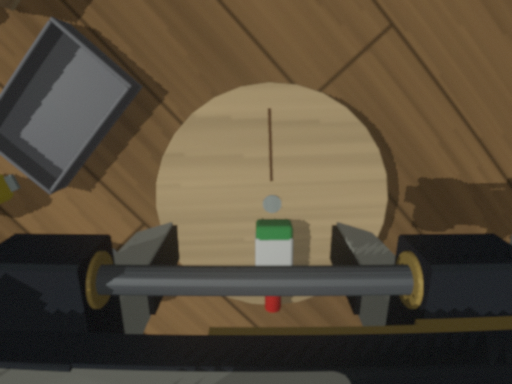

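```bash

python3 -m handwheel '[[[1.8,0.5,2.6,0],[1.8,0.5,2.6,0],[1.8,0.5,2.6,0],[1.7,0.5,2.6,0],[1.5,0.3,2.5,0],[0,0,0,0],[0,0,0,0],[0,0,0,0]]]'
python3 - <<'E'
from jars import *
jars('wrist','w15.png')
go([544.5,327,100],2.40)
go([544.5,327,43],2.40)
E
```

```text
time: 52.9
tool_pos: [544.7, 326.2, 200.5]
tcp_rot: [-3.107, 1.543, -2.284]
contact_force: [0.5, -0.4, 0.4]
grip_width: 78.0
glue green+red 2869 ((554.4694213867188, 338.0205383300781), (124.82465362548828, 43.70521545410156), 47.33032989501953)
tub rim ((611.35302734375, 63.391868591308594), (43.297080993652344, 7.014245986938477), 4.665937900543213)
at [544.8 326.2 201.2] jaw yaw 2.393 | TURN tool -0.007 (1 rows .12) then d cm [10.12  0.09  0.3 ] len 10.1 F [-0.7 -0.2 -0. ] w 78.0 t 53.0 q [ 0.42  0.58  1.21 -0.01  1.38 -1.97]
at [544.8 326.2 201.2] jaw yaw 2.393 | TURN tool -0.007 (1 rows .12) then d cm [15.82  0.09  0.45] len 15.8 F [-0.7 -0.2 -0. ] w 78.0 t 53.0 q [ 0.42  0.58  1.21 -0.01  1.38 -1.97]
```

View pics/w15.png

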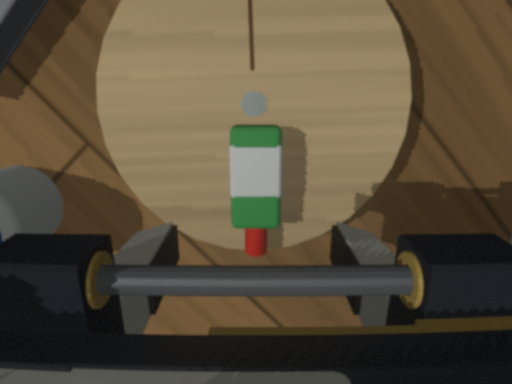

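Bottle aligned with the jaws (body at px 230–282 × 125–228). Down and grasp.

```bash

python3 -m handwheel '[[[2.5,0.05,0.1,0],[3,0.04,0.1,0],[3,0,0.1,0],[3,0,0.1,0],[2.3,0,0.05,0],[1.5,0,0,0],[0,0,0,0],[0,0,0,0]]]'
python3 -c "
from h import *
go([544.5,327,43],2.40)"

```

```text
time: 53.62
tool_pos: [544.4, 327.3, 48.2]
tcp_rot: [-3.103, 1.544, -2.28]
contact_force: [-0.1, 0.9, -1.2]
grip_width: 78.0
at [544.4 327.3  48.2] jaw yaw 2.394 | TURN tool -0.006 (1 rows .12) then d cm [ 0.52 -0.02 -0.  ] len 0.5 F [-0.1  0.9 -1.2] w 78.0 t 53.6 q [ 0.43  0.73  1.38 -0.01  1.06 -1.96]
```

```bash

python3 -m handwheel '[[[0.4,0,0,0],[0,0,0,0],[0,0,0,0],[0,0,0,0],[0,0,0,0],[0,0,0,0],[0,0,0,0],[0,0,0,0]]]' 0
python3 -m handwheel '[[[0,0,0,0],[-1,0,0,0],[-2,0,0,0],[-3,0,0,0],[-3,0,0,0],[-3,0,0,0],[-1,0,0,0],[0,0,0,0]]]'
python3 -m handwheel '[[[0,0,0,0.105],[0,0,0,0.105],[0,0,0,0.105],[0,0,0,0.105],[0,0,0,0.105],[0,0,0,0.105],[0,0,0,0.1],[0,0,0,0]]]'
python3 - <<'E'
from jars import *
cap('scene','s16.png')
jars('top','t16.png')
go([607,5,150],0.092+np.pi/2)
E
```

```text
time: 54.28
tool_pos: [544.3, 328.0, 43.7]
tcp_rot: [-3.104, 1.544, -2.28]
contact_force: [-0.2, -0.2, 3.9]
grip_width: 45.6
time: 54.95
tool_pos: [547.8, 331.2, 176.5]
tcp_rot: [-2.997, 1.549, -2.172]
contact_force: [-0.3, -0.4, 0.0]
grip_width: 46.0
time: 55.62
tool_pos: [545.4, 330.0, 170.6]
tcp_rot: [-2.438, 1.54, -2.347]
contact_force: [0.6, 0.2, -1.5]
grip_width: 46.0
tub rim ((641.6181640625, 8.420345306396484), (227.54971313476562, 120.07351684570312), 5.344080448150635)
at [545.7 330.2 171.3] jaw yaw 1.668 | TURN tool 0.006 (1 rows .12) then d cm [  2.7  -32.9    3.18] len 33.2 F [-0.6 -0.  -1.6] w 45.4 t 55.7 q [ 0.43  0.61  1.24 -0.01  1.32 -1.24]
```

View pics/s16.png

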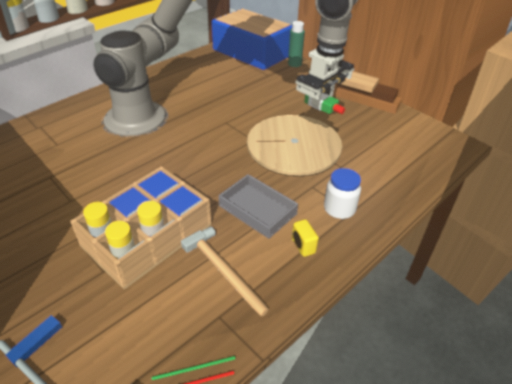

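View pics/t16.png

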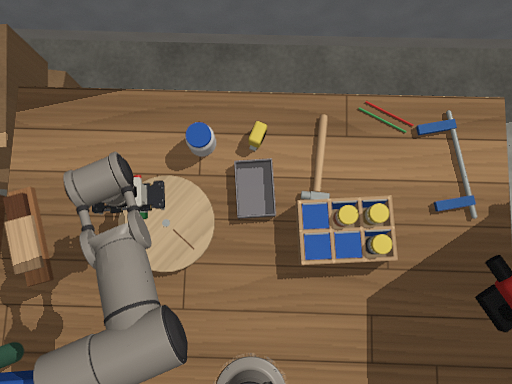

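```bash

python3 -m handwheel '[[[0,-1.5,0.2,0],[0,-2.8,0.25,0],[0,-2.8,0.25,0],[0,-2.8,0.25,0],[0,-2.8,0.25,0],[0,-2.8,0.25,0],[0,-2.8,0.25,0],[0,-2.8,0.25,0]]]'
python3 -m handwheel '[[[0,-2.8,0.25,0],[0,-2.8,0.25,0],[0,-2.8,0.25,0],[0,-2.5,0.2,0],[0,-0.9,0,0],[0,0,0,0],[0,0,0,0],[0,0,0,0]]]'
python3 - <<'E'
from jars import *
jars('wrist','w17.png')
jars('top','t17.png')
cap('scene','s17.png')
go([605,5,60],0.092+np.pi/2)
E
```

```text
time: 56.38
tool_pos: [585.5, 119.9, 176.3]
tcp_rot: [-2.394, 1.543, -2.298]
contact_force: [0.2, 0.2, -1.0]
grip_width: 45.7
time: 57.05
tool_pos: [605.8, 6.7, 178.5]
tcp_rot: [-2.416, 1.544, -2.32]
contact_force: [0.1, 0.3, -0.5]
grip_width: 45.7
tub rim ((590.5450439453125, 2.8563613891601562), (125.18372344970703, 119.94635009765625), 5.4445600509643555)
tub rim ((566.0592651367188, 1.1736526489257812), (75.88015747070312, 120.0689468383789), 6.191710948944092)
at [606.    7.1 178.7] jaw yaw 1.667 | TURN tool 0.004 (1 rows .12) then d cm [11.87  0.02  0.11] len 11.9 F [ 0.4 -0.2 -1.4] w 46.0 t 57.2 q [-0.1   0.54  1.34 -0.02  1.28 -1.76]
```

View pics/w17.png

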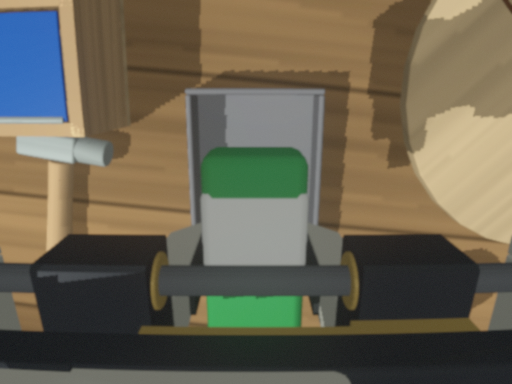

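View pics/s17.png

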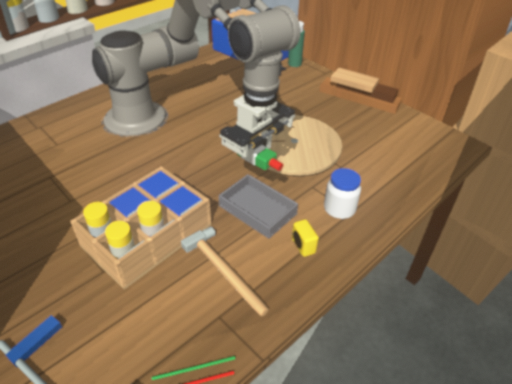

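```bash

python3 -m handwheel '[[[2.5,0,0,0],[2.5,0,0,0],[2.5,0,0,0],[2,0,0,0],[2,0,0,0],[0,0,0,0],[0,0,0,0]]]'
python3 -c "
from h import *
cap('wrist','w18.png')
go([605,5,18],0.092+np.pi/2)"

```

```text
time: 57.78
tool_pos: [603.6, 4.2, 63.1]
tcp_rot: [-2.449, 1.542, -2.353]
contact_force: [-0.0, 0.3, -0.0]
grip_width: 45.7
at [604.6   4.   64.4] jaw yaw 1.666 | TURN tool 0.003 (1 rows .12) then d cm [4.64 0.18 0.14] len 4.6 F [ 0.4 -0.7  0.4] w 45.8 t 57.8 q [-0.11  0.66  1.48 -0.03  1.02 -1.76]
```

View pics/w18.png

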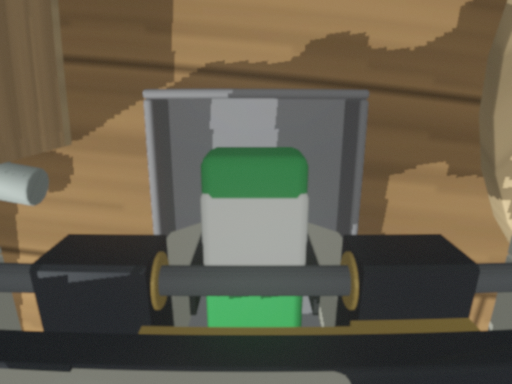

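Bottle (px 200–307) is centred between the tub's walls (px 150–362).

```bash

python3 -m handwheel '[[[1.5,0.15,0.1,0],[1.2,0,0,0],[0.8,0,0,0],[0.5,0,0,0],[0.3,0,0,0],[0,0,0,0],[0,0,0,0]]]'
python3 -m handwheel '[[[0.2,0,0,0],[0,0,0,0],[0,0,0,0]]]'

```

```text
time: 58.42
tool_pos: [604.4, 4.0, 20.9]
tcp_rot: [-2.375, 1.544, -2.281]
contact_force: [-0.0, -0.4, -0.4]
grip_width: 45.5
time: 58.67
tool_pos: [604.3, 4.0, 18.9]
tcp_rot: [-2.377, 1.544, -2.283]
contact_force: [0.3, -0.3, -0.6]
grip_width: 45.9
```

```bash

python3 -m handwheel '[[[0.3,0,0,0],[0,0,0,0],[0,0,0,0]]]'
python3 -m handwheel '[[[0,0,0,0],[0,0,0,0],[0,0,0,0],[0,0,0,0],[0,0,0,0]]]' 0.64
python3 -m handwheel '[[[-1,0,0,0],[-1.5,0,0,0],[-2,0,0,0],[-3,0,0,0],[-3,0,0,0],[-3,0,0,0],[-3,0,0,0],[-3,0,0,0]]]'
python3 -m handwheel '[[[-3,0,-2,0],[-2,0,-3,0],[-2,0,-3,0],[0,0,-3,0],[0,0,0,0],[0,0,0,0]]]'
python3 - <<'E'
from jars import *
im,d,m=cap('wrist','w19.png'); cap('scene','s19.png'); im,d,mt=cap('top','t19.png')
P,u,v=cloud(mt,d); print('top', [(onz(mt,x['point'],5).round(1),round(x['conf'],2)) for x in bot.spot_point('top','glue')],[(onz(mt,x['point'],0).round(1),round(x['conf'],2)) for x in bot.spot_point('top','tub')])
jars('wrist')
go([600,5,200])
E
```

```text
time: 58.92
tool_pos: [604.0, 4.1, 15.4]
tcp_rot: [-2.402, 1.543, -2.308]
contact_force: [0.1, -0.3, -0.5]
grip_width: 45.7
time: 59.33
tool_pos: [604.2, 4.0, 15.8]
tcp_rot: [-2.379, 1.544, -2.285]
contact_force: [0.2, 0.3, 0.1]
grip_width: 58.9
time: 60.0
tool_pos: [607.4, 8.1, 213.1]
tcp_rot: [-2.361, 1.544, -2.267]
contact_force: [0.1, -0.3, -0.3]
grip_width: 58.3
time: 60.5
tool_pos: [498.6, -0.9, 284.3]
tcp_rot: [-2.311, 1.545, -2.217]
contact_force: [-0.2, -0.2, 0.5]
grip_width: 58.9
top [(array([[795.3,  -1.4,   5. ]]), 0.42), (array([[616.6,  -0.9,   5. ]]), 0.4)] [(array([[617.8,   6.3,   0. ]]), 0.63)]
tub rim ((618.3164672851562, 6.042354583740234), (181.63414001464844, 120.25251770019531), 5.358342170715332)
at [500.   -0.9 282.1] jaw yaw 1.665 | TURN tool 0.000 (0 rows .12) then d cm [ 8.01 -0.21 10.18] len 13.0 F [-0.8  0.1 -0.3] w 59.0 t 60.8 q [-0.14  0.27  1.47 -0.02  1.41 -1.8 ]
```

View pics/w19.png

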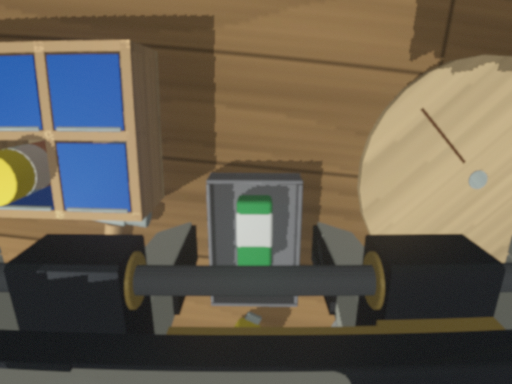

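View pics/s19.png

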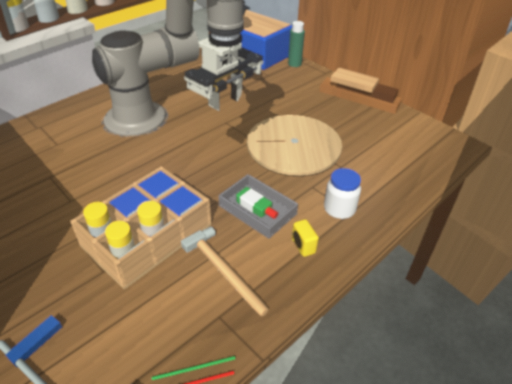

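```bash
python3 - <<'E'
from jars import *
im,d,m=cap('top','t20.png'); P,u,v=cloud(m,d)
hsv=cv2.cvtColor(im,cv2.COLOR_RGB2HSV)[v,u]
k=(P[:,2]>110)&(P[:,2]<145)&(abs(P[:,0]-491)<110)&(abs(P[:,1]+271)<150)&(hsv[:,0]>18)&(hsv[:,0]<35)&(hsv[:,1]>130)
q=P[k];L=fcluster(linkage(q,'single'),12,'distance')
for i in set(L):
    s=q[L==i]
    if len(s)>20: print(s.mean(0).round(1),len(s),cv2.minEnclosingCircle(s[:,:2].astype(np.float32)))
print('cells 3,5,6:',(453,-364.4),(535.9,-267.7),(542.8,-357.5))
k=(P[:,2]>15)&(P[:,2]<60)&(abs(P[:,0]-618)<75)&(abs(P[:,1]-6)<45); q=P[k];h=hsv[k]
g=((h[:,0]>45)&(h[:,0]<90)&(h[:,1]>100))|(((h[:,0]<8)|(h[:,0]>172))&(h[:,1]>150)); print('glue',g.sum(),cv2.minAreaRect(q[g][:,:2].astype(np.float32)),np.median(q[g][:,2]))
bot.close_job()
E
```

```text
[ 449.6 -364.3  128.2] 335 ((450.40350341796875, -364.87445068359375), 29.543399810791016)
[ 539.3 -356.3  127.8] 302 ((539.931640625, -356.926025390625), 28.304931640625)
[ 532.2 -267.6  127.7] 298 ((533.7508544921875, -267.35736083984375), 28.554847717285156)
cells 3,5,6: (453, -364.4) (535.9, -267.7) (542.8, -357.5)
glue 53 ((661.010009765625, 7.528040885925293), (38.517696380615234, 23.499801635742188), 24.471723556518555) 31.191151012702903
the job is handed in; nothing more can be done
```

View pics/t20.png

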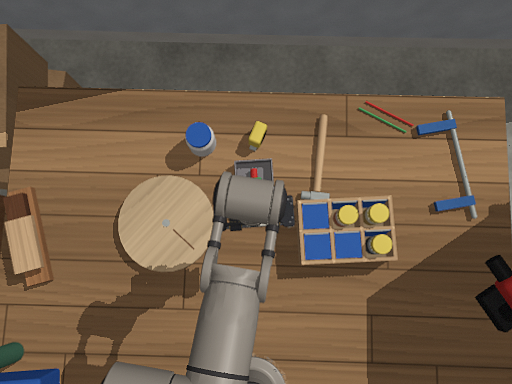

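The job is done and handed in at about 61 s on the robot's clock. All three yellow-capped jars stand in the crate and the glue bottle lies in the grey tub.

**Covers:** I pressed every cover with the empty gripper before bringing any jar over. Cells 1, 2 and 4 stopped hard at about 35 N, so they hold tins. Cells 3, 5 and 6 gave at about 1 N. I pressed covers 5 and 6 well down (33 to 37 mm) but cover 3 only about 6 mm.

**Jars:** They are in cells 6, 5 and 3. I lowered each one until it touched the cell floor. In the last check their caps were 2 to 4 mm from the cell centres. The tops were at 128 mm, the height expected for upright jars standing on the floor.

**Glue bottle:** The wrist and scene pictures show it lying flat and centred in the tub, and the tub had not moved. The last top-camera check did not confirm this: the arm hid the tub, so only the red nozzle showed. The trained network's point for the bottle there (conf 0.40, behind a false one) also put it mid-tub.

**Bystanders:** The hammer, tape measure and pot look unmoved in the pictures, and the robot was clear of everything at hand-in.

**Mishap:** While I was turning toward the bottle, the last joint came up against its range limit (−3.10 of −3.11). That left the tool tilted about 1.5° for the glue part, which did not affect the result.

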